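# Change over the paperweights in the UV curing unit

### The job

Change over the white UV curing unit: take the cured glass paperweights out of its drawer and lay them flat in the felt-bottomed wooden tray, then lay all the fresh ones from the cutting mat flat in the drawer, side by side with the papercut underneath, and shut the drawer fully. Turn the timer knob (second from the left) to the long mark without disturbing the other knobs. Only then press the START key, the wide one with the triangle, firmly until you feel it give and hold it for a moment, without ramming it; leave the other keys and the other things on the desk alone.

Things in the scene. Friction and masses are not known exactly. Their poses are not given: they have to be found in the camera images.
- drawer (a joint): Loading drawer of the UV curing unit, m: 0 shut, 0.130 pulled right out; it slides towards the front of the unit (unit's -x), stays where it is left, and takes about 3 N. The unit is a low white bench box, 200 deep (x) x 290 wide (y) x 85 mm high, fixed, flat control top, front towards the robot; everything named drawer, knob or key belongs to it.
- drawer_floor (a point): Centre of the drawer's inner floor, moving with the drawer. Axes: x from the unit's front to its back, y to its left, z up. Inside 120 (x) x 224 mm (y), walls 4 mm thick, 30 mm high; floor 20 mm above the desk, 46 mm headroom in the housing; front panel up to 70 mm above the desk. When shut it lies 64 mm behind the unit's front, mid-width; pulled right out the inside is clear of the housing.
- drawer_handle (a point): Middle of the drawer's handle: a level aluminium bar 130 mm long along the unit's y, 10 mm thick, 50 mm above the desk, its centre 42 mm out from the drawer's front panel (37 mm of clear space behind the bar), on two 8 mm stems 60 mm either side of the middle.
- timer_knob (a joint): Timer knob, rad: grows clockwise seen from above; range 0 to 3.9. At 0 its pointer points to the unit's left (+y); white dial marks on the top every 0.65 rad from 0; the one long mark, 17 mm, lies at 1.30 rad. Stays where it is left; needs 0.03 N m.
- timer_knob_grip (a point): Grip point of the timer knob, on its axis, 99 mm above the desk: second from the left of a row of four equal black pointer knobs 54 mm apart along the unit's y on the back half of the top. Each is a bar 10 mm thick, 30 mm long and 18 mm high on a round skirt 32 mm across and 4 mm high; bar top 108 mm above the desk. The point's y axis is the pointer's direction (white line end); it turns with the knob.
- start_key (a joint): Travel of the START key, m (noisier than its whole travel of 0.0012, so feel the force): it gives at 3.5 N and is right down at about 5.3 N, and springs back. Hold it down for about 0.3 s. More than 30 N would damage the foil.
- start_key_top (a point): Centre of the top of the START membrane key: the widest and rightmost of three light grey keys in one row at the front of the unit's top, 22 mm (x) x 36 mm (y), standing 4 mm proud (top 89 mm above the desk), with a dark triangle.
- stop_key (a joint): Travel of the STOP key, m, same kind: the middle one of the three, 22 x 22 mm, dark square, its centre 53 mm left of the START key's; to be left alone.
- light_key (a joint): Travel of the light key, m, same kind: the leftmost of the three, 22 x 22 mm, dark disc, its centre 98 mm left of the START key's; to be left alone.
- power_knob_pointer (a point): Pointer end of the lamp power knob, leftmost, like the timer's: 15 mm from its axis, 99 mm above the desk; it turns just as easily. To be left as it is.
- fan_knob_pointer (a point): Pointer end of the fan knob, third from the left, like the timer's: 15 mm from its axis, 99 mm above the desk; it turns just as easily. To be left as it is.
- table_knob_pointer (a point): Pointer end of the turntable knob, rightmost, like the timer's: 15 mm from its axis, 99 mm above the desk; it turns just as easily. To be left as it is.
- cured1_c (a point): Centre of cured glass paperweight 1, a block just like the others (46 x 46 x 20 mm, 105 g, z up out of its top face), which starts lying flat in the shut drawer, left of its middle.
- cured2_c (a point): Centre of cured glass paperweight 2, a block just like the others (46 x 46 x 20 mm, 105 g, z up out of its top face), which starts lying flat in the shut drawer, right of its middle.
- tray_in (a point): Centre of the inner floor of the shallow wooden tray with a grey felt bottom at the right, fixed to the desk: inside 150 (x) x 120 mm (y), floor 5 mm above the desk, walls 5 mm thick and 12 mm high above the floor; x and y along its sides.
- block1_c (a point): Centre of fresh glass paperweight 1: a clear square block 46 x 46 x 20 mm, 105 g, lying flat on the dark green cutting mat (3 mm thick, 220 x 320 mm), white paper with a black papercut under it; z is up out of its clear top face, x and y along its sides. Not all of the four are there every time; None if absent.
- block2_c (a point): Centre of fresh glass paperweight 2: a clear square block 46 x 46 x 20 mm, 105 g, lying flat on the dark green cutting mat (3 mm thick, 220 x 320 mm), white paper with a black papercut under it; z is up out of its clear top face, x and y along its sides. Not all of the four are there every time; None if absent.
- block3_c (a point): Centre of fresh glass paperweight 3: a clear square block 46 x 46 x 20 mm, 105 g, lying flat on the dark green cutting mat (3 mm thick, 220 x 320 mm), white paper with a black papercut under it; z is up out of its clear top face, x and y along its sides. Not all of the four are there every time; None if absent.
- block4_c (a point): Centre of fresh glass paperweight 4: a clear square block 46 x 46 x 20 mm, 105 g, lying flat on the dark green cutting mat (3 mm thick, 220 x 320 mm), white paper with a black papercut under it; z is up out of its clear top face, x and y along its sides. Not all of the four are there every time; None if absent.
- glue: Bystander: amber glue bottle, upright, 38 mm across, 95 mm high; origin: centre of its underside.
- eraser: Bystander: white eraser 45 x 20 x 12 mm on the mat (long along its x); origin: centre of its underside.
- folder: Bystander: bone folder, 150 x 20 x 5 mm, on the mat (long along its x); origin: centre of its underside.
- knife: Bystander: craft knife 145 mm long, 9 mm thick (long along its x); origin: centre of its underside.
- scissors: Bystander: small scissors lying flat, 135 mm long (along its x), 50 mm wide at the bows, 8 mm high; origin under the pivot, bows towards -x.
Not all that is in view belongs to the job. Leave any red or yellow look-alike of the part that bears block3_c alone.

How it is judged:
On the way, in this order (a step that is already met when the one before it is completed fails the run):
1. the drawer is pulled out (value of joint drawer above 0.08 m), for 0.1 s.
2. all the fresh paperweights lie flat in the drawer and the drawer is shut (x of block1_c in the frame of drawer_floor between -0.042 and 0.042 m and y of block1_c in the frame of drawer_floor between -0.094 and 0.094 m and z of block1_c in the frame of drawer_floor between 0.005 and 0.016 m and angle between each of block1_c, block2_c, block3_c, block4_c's own z axis and vertical below 0.15 rad and x of block2_c in the frame of drawer_floor between -0.042 and 0.042 m and y of block2_c in the frame of drawer_floor between -0.094 and 0.094 m and z of block2_c in the frame of drawer_floor between 0.005 and 0.016 m and x of block3_c in the frame of drawer_floor between -0.042 and 0.042 m and y of block3_c in the frame of drawer_floor between -0.094 and 0.094 m and z of block3_c in the frame of drawer_floor between 0.005 and 0.016 m and x of block4_c in the frame of drawer_floor between -0.042 and 0.042 m and y of block4_c in the frame of drawer_floor between -0.094 and 0.094 m and z of block4_c in the frame of drawer_floor between 0.005 and 0.016 m and value of joint drawer below 0.006 m), for 0.2 s.
3. START is pressed until it gives, with the drawer shut on the fresh paperweights, the cured ones in the tray and the timer at the long mark (all of step 2 and value of joint start_key above 0.0006 m and value of joint timer_knob between 1.15 and 1.45 rad and x of cured1_c in the frame of tray_in between -0.056 and 0.056 m and y of cured1_c in the frame of tray_in between -0.042 and 0.042 m and z of cured1_c in the frame of tray_in between 0.005 and 0.016 m and angle between each of cured1_c, cured2_c's own z axis and vertical below 0.15 rad and x of cured2_c in the frame of tray_in between -0.056 and 0.056 m and y of cured2_c in the frame of tray_in between -0.042 and 0.042 m and z of cured2_c in the frame of tray_in between 0.005 and 0.016 m), for 0.15 s.
At the end, for the whole second after the job is handed in: Fresh paperweights lie flat (0.15 rad), papercut down, on the drawer floor, cured ones likewise in the tray; drawer shut to 6 mm; timer within 0.15 rad of the long mark; START pressed and released; other knobs' pointers moved under 2.5 mm, other things under 40 mm (all of step 2 and x of cured1_c in the frame of tray_in between -0.056 and 0.056 m and y of cured1_c in the frame of tray_in between -0.042 and 0.042 m and z of cured1_c in the frame of tray_in between 0.005 and 0.016 m and angle between each of cured1_c, cured2_c's own z axis and vertical below 0.15 rad and x of cured2_c in the frame of tray_in between -0.056 and 0.056 m and y of cured2_c in the frame of tray_in between -0.042 and 0.042 m and z of cured2_c in the frame of tray_in between 0.005 and 0.016 m and value of joint timer_knob between 1.15 and 1.45 rad and value of joint start_key below 0.0005 m and distance of each of power_knob_pointer, fan_knob_pointer, table_knob_pointer from where it was at the start of the episode below 0.0025 m and distance of each of glue, eraser, folder, knife, scissors from where it was at the start of the episode below 0.04 m); the robot touches nothing.
It fails at once if START is pressed while the drawer is not shut or the timer is not at its mark (value of joint start_key above 0.0006 m and (value of joint drawer above 0.008 m or value of joint timer_knob below 1.14 rad or value of joint timer_knob above 1.46 rad)).
It fails at once if STOP or the light key is pressed (value of joint any of stop_key, light_key above 0.0006 m).
It fails at once if START is rammed with more than 40 N (contact force between anything else and start_key above 40 N).
It fails at once if another knob is turned (distance of any of power_knob_pointer, fan_knob_pointer, table_knob_pointer from where it was at the start of the episode above 0.0025 m).
It fails at once if another thing on the desk is moved more than 40 mm (distance of any of glue, eraser, folder, knife, scissors from where it was at the start of the episode above 0.04 m).
Of block1, block2, block3, block4 only 2 to 4 are there at a start; the rules pass over those that are not, and their reading is None.
At some moment in a run one of block1, block2, block3, block4, cured1, cured2 may be knocked a few centimetres aside while the robot is not near it.
Once in a run the grip may slacken for a moment while it holds something.
It also fails if it takes over 210 s, if anything falls off the work surface, if the arm or the gripper's body presses on something with over 40 N, if the wrist force passes 120 N, or if a joint passes its speed limit or range.

### The arm

A 7-joint arm with a two-finger parallel gripper is mounted at the origin on the work surface. World frame = base frame: x ahead of the robot, y to its left, z up, the work surface at z = 0. Lengths are in m, angles in rad, forces in N, time in s.
With the tool pointing down it reaches from about 0.4 to 0.85 m from the base axis. Payload 10.4 kg.
Tool frame: the origin (TCP) lies at the very end of the fingers, on their centre line; the grasp point (between the pads) lies 19 mm behind it; z points along the fingers, y is the line along which they close (so a half turn about z gives the same grasp; the last joint's range is limited). The gripper opens to 87 mm and grips with 3 to 60 N. Pads are 19 mm wide; open, the fingers measure 117 mm over their backs; the gripper's body (75 mm by 190 mm) begins 51 mm behind the grasp point.
Start: joints at [-1.14, 0.332, -0.065, 1.46, 0.022, 1.35, -0.088], TCP at [0.274, 0.562, 0.189] pointing down, gripper open.
Joint ranges: [-2.6, 2.6], [-0.5, 2.12], [-1.47, 1.34], [0.16, 2.42], [-1.27, 4.41], [0.06, 2.06], [-2.6, 2.6]. Speed limits (rad/s): [2.22, 2.22, 2.79, 2.79, 3.14, 3.14, 3.14].

### API

Orientations are given as a unit quaternion [x, y, z, w].
In Python, from bench import * gives the robot as it stands.
- The arm moves only by the tool step_arm, never from a script. Its arguments are lists of equal length, an entry for each row: "delta_pos": the shift along the world's x, y, z in units of 25 mm (1.0 is 25 mm), a list of three; "turn": the turn about the world's z in units of 0.12 rad (1.0 is 0.12 rad). In form: {"delta_pos": [[tx, ty, tz], ...], "turn": [turn, ...]}. A call has 1 to 12 rows; each row shifts and turns the commanded pose from where the row before left it; what a row does not reach is not made up. A row lasts 1/10 s, in which the tool goes at most 50 mm and 8.59 degrees, less where a joint would pass 70% of its speed; a pose out of reach is approached as far as the arm can. A call with a number of a shift or a turn outside -1 to 1 is refused whole. A call with a gripper value outside its range is refused whole. "grip" is the closure, from 0 (fully open) to 1 (shut), set as the call begins (left out, the last holds). The fingers move at their own pace and stop on an object; "newtons" is the grip in N (left out, the last holds). Time passes only in rows, so rows that do not move let the fingers close. It gives the time, the measured TCP pose, the force, the opening and the grip force at its end, in the units of the state.
- read_state(): the state, without advancing time (a new reading comes with each control period).
- camera(name): name is "scene" or "top" or "wrist"; returns a dict with "image" (384x512x3 uint8, red, green, blue), "z_map" (384x512 float32, m along the optical axis (not along the pixel's ray), 0 where there is no reading), "mtx" (3x3 intrinsics, pixels), "dist" ([k1, k2, p1, p2, k3] as OpenCV has them; the pictures are not rectified), "view" (4x4, takes a point from world to camera coordinates). Camera axes: x right, y up, looking along -z (the intrinsics and any distortion apply to the point x, -y, -z); pixel columns grow to the right and rows downward; lengths in m; the calibration is good to about 2 mm. A picture is of the moment at which its call begins.
- close_job(): hands the job in; it is judged then, once.
The state is a dict: "time": time; "joint_positions": joint angles; "joint_vel": joint speeds; "joint_torque": joint torques, N m; "ee_pos": TCP position; "eef_rot": TCP orientation; "ft_force": force on the tool from outside, world axes, zero at the start; "torque": the same for the moment, N m; "width": finger opening in m; "grip_force": force on a finger pad.
Only numpy, scipy, OpenCV 4.12 (cv2) and the standard library are available. Lean on these libraries where they do the work, as an engineer would, in place of code of your own. Each camera call takes 0.05 s, during which the arm holds its last target. There are 200 camera calls.

## Working session

There is one attempt and no reset: what is moved stays moved. The work goes in short steps, Python scripts to look and compute and a tool call to move; the robot and the scene stay as the last step left them, time stands still between calls to the robot, and variables do not carry over. Pictures are saved under pics/ and viewed, at most 14 in all, crops included, and the job is handed in when it is done.

Besides the shell and the picture viewer there is one more tool, called after "Call:" as name(argument=value, ...) on one line, values as JSON. step_arm: Moves the arm, as the interface text tells. Shifts and turns lie within -1 to 1; 1 stands for 25 mm of shift or 0.12 rad of turn. Its arguments: {"type":"object","properties":{"delta_pos":{"type":"array"},"turn":{"type":"array"},"grip":{"type":"number"},"newtons":{"type":"number"}},"required":["delta_pos","turn"]}

```bash
mkdir -p pics; ls; cat > h.py <<'E'
from bench import *
import numpy as np, cv2
def snap(n,f):
    c=camera(n); cv2.imwrite(f'pics/{f}.png',c['image'][:,:,::-1]); np.savez(f'pics/{f}.npz',**c); return c
def px2w(c,u,v,z):
    K=np.array(c['mtx']);d=np.array(c['dist'],float);V=np.array(c['view'])
    p=cv2.undistortPoints(np.array([[[u,v]]],float),K,d)[0,0]
    R=V[:3,:3];o=-R.T@V[:3,3];r=R.T@np.array([p[0],-p[1],-1.])
    return o+r*(z-o[2])/r[2]
def w2px(c,P):
    V=np.array(c['view']);q=(V[:3,:3]@np.atleast_2d(P).T).T+V[:3,3]
    q=q*[1,-1,-1]
    return cv2.projectPoints(q,np.zeros(3),np.zeros(3),np.array(c['mtx']),np.array(c['dist'],float))[0][:,0]
E
python3 - <<'E'
from h import *
for n in ('top','scene','wrist'):
    c=snap(n,n+'0'); V=np.array(c['view']); print(n,-V[:3,:3].T@V[:3,3],V[:3,:3].round(2).tolist(),c['mtx'],c['dist'])
s=read_state(); print(s)
a=[cv2.imread(f'pics/{n}0.png') for n in('top','scene')]
E
```

```text
pics
top [0.34537803 0.01487558 1.4114755 ] [[0.01, -1.0, -0.0], [0.99, 0.01, 0.12], [-0.12, -0.0, 0.99]] [[462.55483158   0.         254.55419929]
 [  0.         462.55483158 195.99700233]
 [  0.           0.           1.        ]] [-0.1681886  0.         0.         0.         0.       ]
scene [0.84839166 0.63219216 1.02904547] [[-0.84, 0.54, -0.01], [-0.44, -0.67, 0.6], [0.31, 0.51, 0.8]] [[403.5050919    0.         256.61857633]
 [  0.         403.5050919  191.70844355]
 [  0.           0.           1.        ]] [-0.03585745  0.          0.          0.          0.        ]
wrist [0.19903789 0.59929301 0.38418868] [[0.44, 0.9, -0.0], [-0.86, 0.42, -0.3], [-0.27, 0.13, 0.95]] [[305.69923044   0.         255.31285923]
 [  0.         305.69923044 195.26214254]
 [  0.           0.           1.        ]] [-0.03094604  0.          0.          0.          0.        ]
{'time': 0.15, 'joint_positions': array([-1.13960807,  0.33270884, -0.06470123,  1.46070833,  0.02156778,
        1.34992177, -0.08849463]), 'joint_vel': array([-1.46666931e-03, -3.20049076e-03, -2.39296184e-05, -2.17755315e-03,
       -8.88088114e-04,  7.80022558e-04, -1.24306039e-03]), 'joint_torque': array([ 9.10114031e-04, -6.23632336e+01,  2.47607811e-02, -3.90143180e+01,
       -6.14288379e-02,  3.71300848e-02,  6.12155054e-05]), 'ee_pos': array([0.27383313, 0.56146315, 0.18826701]), 'eef_rot': array([ 2.24944748e-01,  9.74371378e-01, -5.14431497e-04, -1.11925824e-04]), 'ft_force': array([-0.11072244,  0.86310094,  0.10244185]), 'torque': array([ 0.00932295, -0.03618674,  0.00463665]), 'grip_force': 0.0, 'width': 0.08715720972058628}
```

View pics/top0.png

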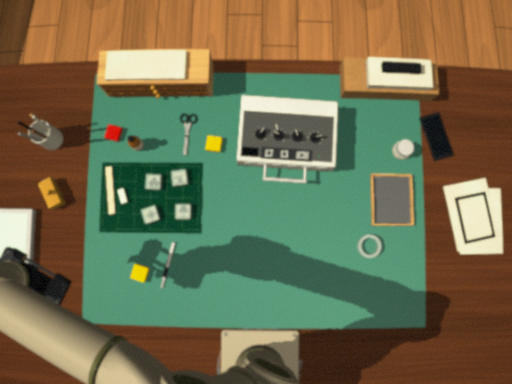

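View pics/scene0.png

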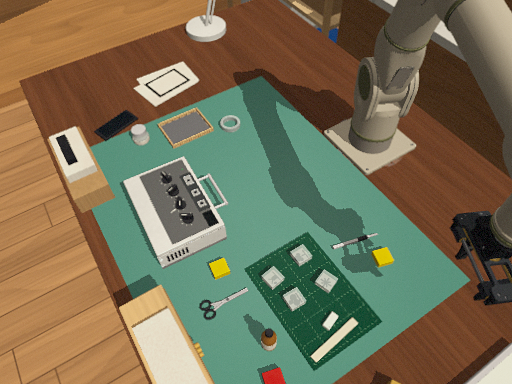

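Scene: four fresh blocks on the mat (top px 153,182; 179,178; 150,214; 183,212). The red (114,132) and yellow (214,144; 139,273) look-alikes are left out. The unit is at (288,132) and the felt tray at (392,200). Next I'll measure and confirm in an enlarged crop.

```bash
python3 - <<'E'
from h import *
c=dict(np.load('pics/top0.npz')); im=c['image']
hsv=cv2.cvtColor(im,cv2.COLOR_RGB2HSV)
def comps(m,box,z,amin,name):
    x0,y0,x1,y1=box; k=np.zeros_like(m); k[y0:y1,x0:x1]=m[y0:y1,x0:x1]
    for q in cv2.findContours(k,cv2.RETR_EXTERNAL,cv2.CHAIN_APPROX_NONE)[0]:
        a=cv2.contourArea(q)
        if a<amin: continue
        pts=np.array([px2w(c,*p[0],z)[:2]*1000 for p in q],np.float32)
        (cx,cy),sz,an=cv2.minAreaRect(pts)
        print(name,'px',q[:,0].mean(0).round(),'a',a,'w',round(cx),round(cy),np.round(sz),round(an,1))
white=((hsv[...,1]<60)&(hsv[...,2]>110)).astype(np.uint8)*255
comps(white,(100,160,204,236),.013,20,'mat')
comps(white,(225,85,345,190),.085,100,'unit')
comps(((hsv[...,1]<70)).astype(np.uint8)*255,(225,85,345,190),.085,100,'unit2')
comps(((hsv[...,0]<40)|(hsv[...,1]<60)).astype(np.uint8)*255,(362,165,422,235),.017,100,'tray')
comps((hsv[...,1]<60).astype(np.uint8)*255,(374,177,410,222),.005,100,'felt')
a=cv2.resize(im[85:190,225:345],None,fx=5,fy=5,interpolation=cv2.INTER_CUBIC)
cv2.imwrite('pics/u.png',a[:,:,::-1])
E
```

```text
mat px [150. 214.] a 222.0 w 460 340 [49. 49.] 19.1
mat px [182. 211.] a 222.0 w 469 239 [46. 47.] 0.8
mat px [122. 196.] a 113.0 w 516 431 [52. 26.] 19.0
mat px [153. 181.] a 217.0 w 562 335 [50. 48.] 0.6
mat px [179. 177.] a 222.0 w 575 254 [50. 48.] 8.8
unit px [287. 137.] a 7468.0 w 681 -75 [295. 259.] 86.9
unit2 px [287. 137.] a 7580.5 w 681 -75 [297. 260.] 86.8
tray px [392. 200.] a 2192.5 w 515 -405 [162. 140.] 0.3
felt px [392. 200.] a 1434.5 w 516 -406 [138. 109.] 0.4
```

View pics/u.png

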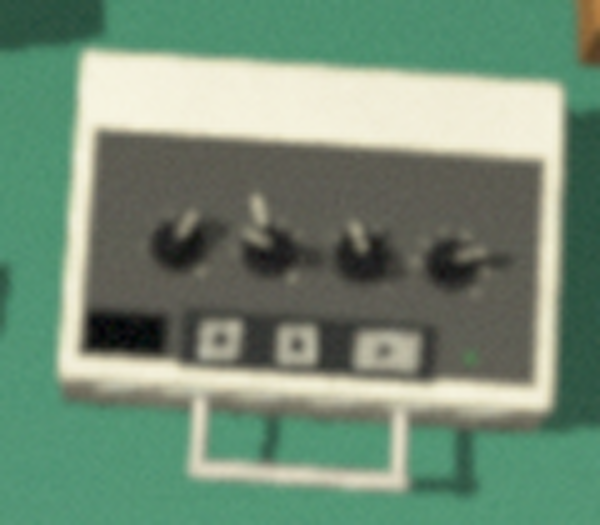

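Crop: the timer knob is second from left (crop 268,252) and points up-left. The long mark is at (258,208), START at (388,350), and the handle bar at (298,476).

```bash
python3 - <<'E'
from h import *
c=dict(np.load('pics/top0.npz'))
def P(u,v,z): return (px2w(c,u/5+225,v/5+85,z)*1000).round(1)[:2]
for n,u,v,z in [('BL',85,52,.085),('BR',563,85,.085),('FL',62,378,.085),('FR',552,405,.085),('power',178,245,.099),('timer',268,252,.099),('fan',362,258,.099),('table',455,262,.099),('start',388,350,.089),('light',220,340,.089),('stop',297,345,.089),('hL',193,471,.05),('hR',405,485,.05)]: print(n,P(u,v,z))
for n,u,v in [('glue',135,142),('sciss',188,132),('yellow',214,144)]: print(n,(px2w(c,u,v,.01)*1000).round())
E
```

```text
BL [813.5  60.6]
BR [ 797.6 -226.6]
FL [613.9  70.7]
FR [ 601.6 -216.5]
power [690.9   3.8]
timer [687.4 -48.7]
fan [ 684.6 -103.6]
table [ 683.1 -158.2]
start [ 632.1 -119.6]
light [636.8 -21.4]
stop [634.4 -66.4]
hL [565.4  -6.9]
hR [ 558.5 -133.6]
glue [686. 397.  10.]
sciss [719. 230.  10.]
yellow [681. 148.  10.]
```

Call:
step_arm(delta_pos=[[0.5,-0.95,0],[0.5,-0.95,0],[0.5,-0.95,0],[0.5,-0.95,0],[0.5,-0.95,0],[0.5,-0.95,0],[0.5,-0.95,0],[0.5,-0.95,0],[0.5,-0.95,0],[0.5,-0.95,0],[0.5,-0.95,0],[0.5,-0.95,0]], turn=[0.3,0.3,0.3,0.3,0.3,0.3,0.3,0.3,0.3,0.3,0.3,0.05], grip=1, newtons=20)

```text
time: 1.35
ee_pos: [0.4243, 0.2756, 0.1887]
eef_rot: [0.025, 1.0, -0.0, -0.0]
ft_force: [-0.8, 0.5, -0.1]
width: 0.0027
grip_force: 0.0
```

Call:
step_arm(delta_pos=[[0.5,-0.95,0],[0.5,-0.95,0],[0.5,-0.95,0],[0.5,-0.95,0],[0.5,-0.95,0],[0.5,-0.95,0],[0.5,-0.95,0],[0.5,-0.95,0],[0.5,-0.95,0],[0.5,-0.95,0],[0.5,-0.95,0],[0.5,-0.95,0]], turn=[0,0,0,0,0,0,0,0,0,0,0,0])

```text
time: 2.55
ee_pos: [0.5743, -0.0092, 0.1887]
eef_rot: [0.026, 1.0, 0.0, -0.0]
ft_force: [0.5, 0.3, -0.0]
width: 0.0007
grip_force: 0.0
```

Call:
step_arm(delta_pos=[[0.15,-0.8,0],[0.15,-0.8,0],[0.15,-0.9,0],[0,0,0]], turn=[0,0,0,0])

```text
time: 2.95
ee_pos: [0.585, -0.0746, 0.1887]
eef_rot: [0.028, 1.0, -0.001, -0.0]
ft_force: [1.0, -0.1, 0.2]
width: 0.001
grip_force: 0.0
```

```bash
python3 - <<'E'
from h import *
c=snap('wrist','w1'); print(read_state()['ee_pos'])
for P in [(.562,-.07,.05),(.5655,-.007,.05),(.5585,-.1335,.05),(.632,-.12,.089),(.687,-.049,.108)]: print(P,w2px(c,P).round())
V=np.array(c['view']);print(-V[:3,:3].T@V[:3,3],V[:3,:3].round(2).tolist())
E
```

```text
[ 0.58497397 -0.07236082  0.18861241]
(0.562, -0.07, 0.05) [[258. 155.]]
(0.5655, -0.007, 0.05) [[315. 155.]]
(0.5585, -0.1335, 0.05) [[200. 155.]]
(0.632, -0.12, 0.089) [[214. 230.]]
(0.687, -0.049, 0.108) [[284. 282.]]
[ 0.50176286 -0.06880823  0.38475255] [[0.06, 1.0, -0.0], [-0.95, 0.05, -0.3], [-0.3, 0.02, 0.95]]
```

View pics/w1.png

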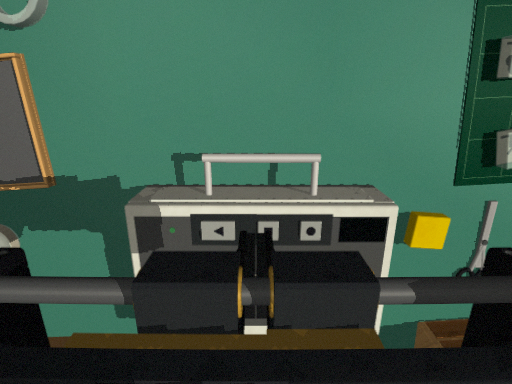

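Wrist view: the handle bar spans 203–320 at row 157, within 4 px of the prediction. START is at (218,231). I'll descend behind the bar and pull.

Call:
step_arm(delta_pos=[[0.1,0,-0.8],[0,0.1,-0.8],[0,0,-0.9],[0,0,-0.9],[0,0,-0.8],[0,0,-0.8],[0,0,-0.6],[0,0,-0.5],[0,0,0]], turn=[0,0,0,0,0,0,0,0,0])

```text
time: 3.9
ee_pos: [0.5867, -0.0676, 0.0348]
eef_rot: [0.026, 1.0, 0.0, -0.001]
ft_force: [0.1, -0.9, 0.1]
width: 0.0004
grip_force: 0.0
```

Call:
step_arm(delta_pos=[[-0.4,0.02,0],[-0.5,0.02,0],[-0.5,0.02,0],[-0.5,0.03,0],[-0.5,0.03,0],[-0.5,0.03,0],[-0.5,0.03,0],[-0.5,0.03,0],[-0.5,0.03,0],[-0.5,0.03,0],[0,0,0]], turn=[0,0,0,0,0,0,0,0,0,0,0])

```text
time: 5.0
ee_pos: [0.4641, -0.0614, 0.0369]
eef_rot: [0.026, 1.0, 0.0, 0.0]
ft_force: [-0.2, -0.6, 0.4]
width: 0.0004
grip_force: 0.0
```

Call:
step_arm(delta_pos=[[-0.2,0.01,0],[-0.2,0.01,0],[-0.1,0,0]], turn=[0,0,0])

```text
time: 5.3
ee_pos: [0.4525, -0.061, 0.0364]
eef_rot: [0.026, 1.0, 0.0, -0.0]
ft_force: [0.1, 0.4, 0.1]
width: 0.0003
grip_force: 0.0
```

```bash
python3 - <<'E'
from h import *
print(read_state()['ft_force'])
c=snap('wrist','w2'); d=snap('top','t2')
print(w2px(c,[(.437,-.06,.05)]))
a=cv2.resize(d['image'][80:240,225:345],None,fx=3,fy=3,interpolation=cv2.INTER_CUBIC)
b=np.zeros((480,880,3),np.uint8); b[:,:360]=a; b[48:432,364:876]=c['image']
cv2.imwrite('pics/x2.png',cv2.resize(b[:,:,::-1],(800,436)))
E
```

```text
[0.12397403 0.41521841 0.10098806]
[[254.29468886 209.68262368]]
```

View pics/x2.png

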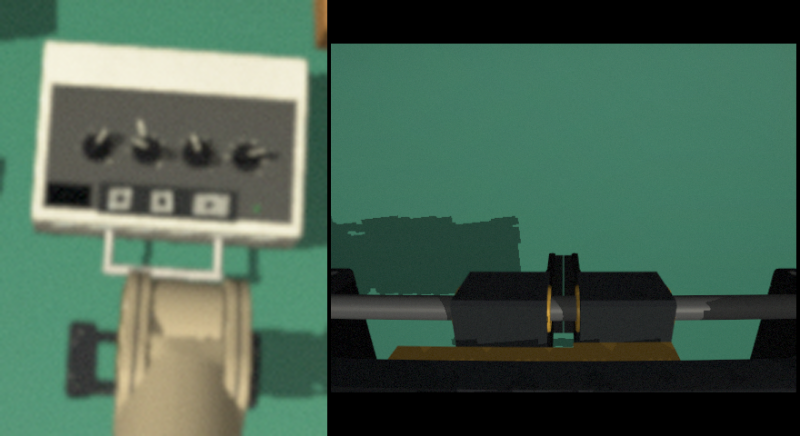

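The fingers came out without taking the drawer along; it is still shut, with the handle at crop (163,270). I'll check the bar's depth.

```bash
python3 - <<'E'
from h import *
def cloud(c,us,vs):
    K=c['mtx'];V=c['view'];o=[]
    for u,v in zip(us,vs):
        z=c['z_map'][int(v),int(u)]
        p=cv2.undistortPoints(np.array([[[u,v]]],float),K,c['dist'])[0,0]
        o.append(V[:3,:3].T@(np.array([p[0]*z,-p[1]*z,-z])-V[:3,3]))
    return np.array(o).round(3)
c=dict(np.load('pics/w1.npz'))
print(cloud(c,[262]*7,range(153,163)[:7])); print(cloud(c,[218,170,262],[231,157,215]))
t=dict(np.load('pics/t2.npz')); print(cloud(t,[284]*8,range(174,188,2)) )
print(w2px(c,[(.587,-.069,.0348),(.585,-.072,.188)]))
E
```

```text
[[ 0.569 -0.065  0.001]
 [ 0.561 -0.065  0.051]
 [ 0.562 -0.065  0.054]
 [ 0.563 -0.065  0.054]
 [ 0.563 -0.065  0.056]
 [ 0.565 -0.065  0.055]
 [ 0.566 -0.066  0.053]]
[[ 0.633 -0.116  0.089]
 [ 0.567 -0.182 -0.   ]
 [ 0.619 -0.069  0.086]]
[[ 0.591 -0.071 -0.002]
 [ 0.584 -0.071  0.   ]
 [ 0.578 -0.071 -0.   ]
 [ 0.563 -0.068  0.053]
 [ 0.498 -0.045  0.434]
 [ 0.492 -0.044  0.446]
 [ 0.486 -0.043  0.455]]
[[259.62291261 173.6509506 ]
 [257.83856943 223.23039979]]
```

```bash
python3 - <<'E'
from h import *
c=dict(np.load('pics/w2.npz')); K=c['mtx'];V=c['view']
print(read_state()['ee_pos'])
for v in range(200,330,8):
    r=[]
    for u in (240,248,254,258,266):
        z=c['z_map'][v,u]; p=cv2.undistortPoints(np.array([[[u,v]]],float),K,c['dist'])[0,0]
        r.append((V[:3,:3].T@(np.array([p[0]*z,-p[1]*z,-z])-V[:3,3])*1000).round().tolist())
    print(v,r)
E
```

```text
[ 0.45252185 -0.06101619  0.03634373]
200 [[446.0, -72.0, 1.0], [447.0, -66.0, 0.0], [447.0, -61.0, 1.0], [447.0, -58.0, 0.0], [448.0, -51.0, 0.0]]
208 [[453.0, -72.0, 1.0], [453.0, -66.0, 2.0], [454.0, -61.0, 0.0], [454.0, -58.0, 1.0], [455.0, -52.0, 0.0]]
216 [[460.0, -73.0, 1.0], [460.0, -66.0, 2.0], [461.0, -62.0, 1.0], [461.0, -58.0, 1.0], [462.0, -52.0, -0.0]]
224 [[467.0, -73.0, 1.0], [468.0, -67.0, 0.0], [468.0, -62.0, 1.0], [468.0, -59.0, 1.0], [468.0, -52.0, 1.0]]
232 [[442.0, -68.0, 72.0], [475.0, -67.0, 1.0], [475.0, -62.0, 1.0], [475.0, -59.0, 2.0], [443.0, -54.0, 72.0]]
240 [[442.0, -68.0, 83.0], [444.0, -64.0, 80.0], [444.0, -60.0, 80.0], [444.0, -58.0, 80.0], [443.0, -54.0, 81.0]]
248 [[442.0, -68.0, 91.0], [444.0, -64.0, 89.0], [444.0, -60.0, 89.0], [444.0, -58.0, 88.0], [443.0, -54.0, 91.0]]
256 [[418.0, -63.0, 145.0], [443.0, -63.0, 98.0], [444.0, -60.0, 97.0], [444.0, -58.0, 97.0], [444.0, -54.0, 97.0]]
264 [[420.0, -63.0, 146.0], [444.0, -63.0, 104.0], [444.0, -60.0, 105.0], [444.0, -58.0, 105.0], [444.0, -55.0, 105.0]]
272 [[417.0, -63.0, 155.0], [444.0, -63.0, 
[... 200 characters left out ...]
 [[419.0, -63.0, 159.0], [421.0, -61.0, 157.0], [421.0, -59.0, 158.0], [421.0, -58.0, 157.0], [422.0, -55.0, 156.0]]
296 [[421.0, -63.0, 161.0], [423.0, -61.0, 158.0], [424.0, -59.0, 157.0], [424.0, -58.0, 157.0], [423.0, -56.0, 159.0]]
304 [[424.0, -63.0, 161.0], [427.0, -61.0, 157.0], [427.0, -59.0, 157.0], [427.0, -58.0, 157.0], [427.0, -56.0, 157.0]]
312 [[425.0, -63.0, 163.0], [460.0, -64.0, 119.0], [460.0, -61.0, 119.0], [460.0, -59.0, 119.0], [461.0, -56.0, 119.0]]
320 [[437.0, -64.0, 152.0], [563.0, -73.0, 1.0], [563.0, -67.0, 1.0], [564.0, -63.0, 0.0], [564.0, -56.0, 1.0]]
328 [[440.0, -64.0, 152.0], [571.0, -73.0, 2.0], [571.0, -68.0, 2.0], [573.0, -64.0, 1.0], [574.0, -56.0, 0.0]]
```

```bash
python3 - <<'E'
from h import *
for f in ('wrist0','w1','w2'):
    c=dict(np.load(f'pics/{f}.npz')); K=c['mtx'];V=c['view']
    u,v=np.meshgrid(np.arange(512.),np.arange(384.)); p=cv2.undistortPoints(np.stack([u.ravel(),v.ravel()],1)[:,None],K,c['dist'])[:,0]
    z=c['z_map'].ravel(); m=(z>.05)&(z<.36 if f!='w1' else z<.28)
    if f=='wrist0': m=(z>.05)&(z<.3)
    C=np.stack([p[:,0]*z,-p[:,1]*z,-z],1)
    W=((V[:3,:3].T@(C-V[:3,3]).T).T)[m]; uu=np.stack([u.ravel(),v.ravel()],1)[m]
    i=np.argsort(W[:,2])[:400]; print(f,W[i].min(0),W[i].max(0),np.median(W[i],0),uu[i].min(0),uu[i].max(0), 'camz',(-V[:3,:3].T@V[:3,3])[2], 'below', -C[m][i,2].max())
E
```

```text
wrist0 [0.24182295 0.51882706 0.22112842] [0.30268309 0.61430987 0.22947126] [0.2640467  0.52712345 0.22584533] [162. 231.] [348. 267.] camz 0.3841886811432765 below 0.16954536736011505
w1 [ 0.57374284 -0.08204848  0.22182749] [ 0.57719889 -0.06390707  0.2377253 ] [ 0.57594474 -0.07285394  0.23048078] [239. 231.] [272. 246.] camz 0.38475255454987634 below 0.16228751838207245
w2 [ 0.29700224 -0.27437256 -0.00233605] [ 0.58347324  0.14734063 -0.00090443] [ 0.35334335 -0.08388465 -0.00106904] [0. 0.] [511. 330.] camz 0.23243536655660638 below 0.20249523222446442
```

View pics/wrist0.png

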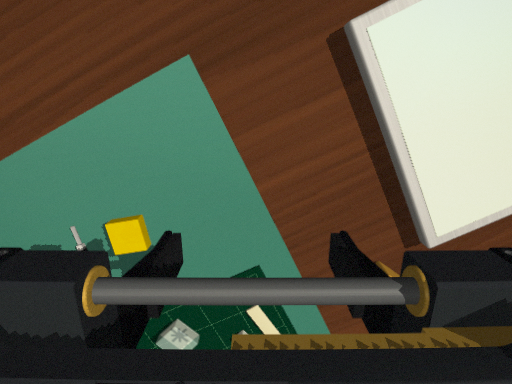

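The depth map shows the fingertips 33 mm above the reported TCP, both open and closed. That explains the miss, since the tips passed at about 69 mm, above the bar. I'll correct for this offset from here on. Picture wrist0 shows the open fingertips at (165,235) and (345,235).

Call:
step_arm(delta_pos=[[0,0,0.6],[0.9,-0.04,0],[0.9,-0.04,0],[0.9,-0.04,0],[0.9,-0.04,0],[0.9,-0.04,0],[0.9,-0.04,0],[0,0,0],[0,0,-0.8],[0,0,-0.8],[0,0,-0.4],[0,0,0]], turn=[0,0,0,0,0,0,0,0,0,0,0,0])

```text
time: 6.6
ee_pos: [0.5863, -0.0669, 0.0]
eef_rot: [0.026, 1.0, -0.0, -0.001]
ft_force: [-0.6, -1.1, 0.0]
width: 0.0003
grip_force: 0.0
```

Call:
step_arm(delta_pos=[[-0.3,0.02,0],[-0.4,0.02,0],[-0.4,0.02,0],[-0.4,0.02,0]], turn=[0,0,0,0])

```text
time: 7.0
ee_pos: [0.5499, -0.0648, 0.0022]
eef_rot: [0.026, 1.0, 0.0, 0.001]
ft_force: [2.1, 0.4, 1.0]
width: 0.0006
grip_force: 1.3
```

Call:
step_arm(delta_pos=[[-0.4,0.02,0],[-0.4,0.02,0],[-0.4,0.02,0],[-0.4,0.02,0],[-0.4,0.02,0],[-0.4,0.02,0],[-0.4,0.02,0],[-0.4,0.02,0],[-0.4,0.02,0],[-0.3,0.02,0]], turn=[0,0,0,0,0,0,0,0,0,0])

```text
time: 8.0
ee_pos: [0.4518, -0.06, 0.0013]
eef_rot: [0.026, 1.0, 0.0, -0.0]
ft_force: [15.6, 0.9, -3.0]
width: 0.0004
grip_force: 9.4
```

Call:
step_arm(delta_pos=[[0.1,0,0],[0,0,0.8],[0,0,0.9],[0,0,0.9],[0,0,0.9],[0,0,0.9],[0,-0.9,0.9],[0,-0.9,0.9],[0,-0.9,0.9],[0,-0.9,0.9]], turn=[0,0,0,0,0,0,0,0,0,0])

```text
time: 9.0
ee_pos: [0.4542, -0.151, 0.2018]
eef_rot: [0.026, 1.0, 0.0, -0.001]
ft_force: [0.6, -0.1, -0.4]
width: 0.0004
grip_force: 0.0
```

```bash
python3 - <<'E'
from h import *
c=snap('top','t3'); w=snap('wrist','w3')
a=cv2.resize(c['image'][80:240,225:345],None,fx=3,fy=3,interpolation=cv2.INTER_CUBIC)
b=np.zeros((480,880,3),np.uint8); b[:,:360]=a; b[48:432,364:876]=w['image']
cv2.imwrite('pics/x3.png',cv2.resize(b[:,:,::-1],(800,436)))
E
```

```text
(no output)
```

View pics/x3.png

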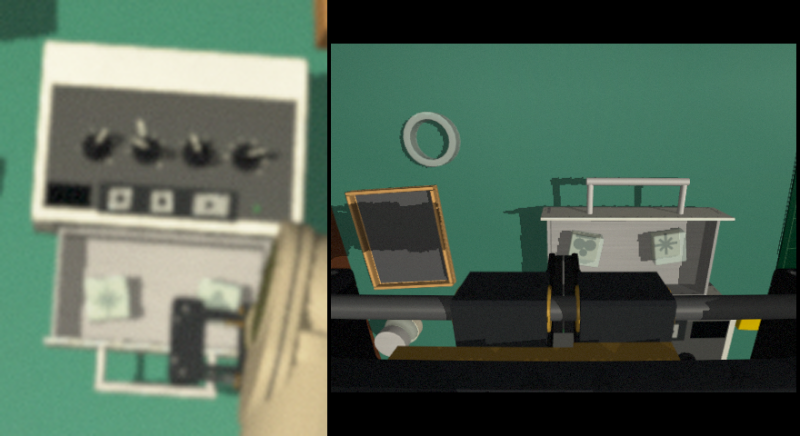

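The drawer is fully out. Wrist view: the cured blocks are at about (281,224) and (371,224), lying flat. I'll locate them by height from the depth map.

```bash
cat >> h.py <<'E'
def blocks(c,zlo,zhi,box,amin=900):
    """segment by height; box=(x0,x1,y0,y1) world; prints centre (mm), size, yaw of long side in deg"""
    u,v=np.meshgrid(np.arange(512.),np.arange(384.)); K=np.array(c['mtx']);V=np.array(c['view'])
    p=cv2.undistortPoints(np.stack([u.ravel(),v.ravel()],1)[:,None],K,np.array(c['dist'],float))[:,0]
    z=c['z_map'].ravel(); W=(V[:3,:3].T@(np.stack([p[:,0]*z,-p[:,1]*z,-z],1)-V[:3,3]).T).T
    m=(z>0.05)&(W[:,2]>zlo)&(W[:,2]<zhi)&(W[:,0]>box[0])&(W[:,0]<box[1])&(W[:,1]>box[2])&(W[:,1]<box[3])
    m=cv2.morphologyEx(m.reshape(384,512).astype(np.uint8),cv2.MORPH_OPEN,np.ones((3,3)))
    n,l=cv2.connectedComponents(m); out=[]
    for i in range(1,n):
        k=(l==i).ravel(); P=W[k]*1000
        if k.sum()<6: continue
        (cx,cy),s,a=cv2.minAreaRect(P[:,:2].astype(np.float32))
        if s[0]*s[1]<amin: continue
        a=(a+45)%90-45
        print('c',round(cx),round(cy),'sz',np.round(s),'yaw',round(a,1),'z',round(np.median(P[:,2])),'tilt',round(P[:,2].std(),1),'n',k.sum(),'px',u.ravel()[k].mean().round(),v.ravel()[k].mean().round())
E
python3 - <<'E'
from h import *
w=dict(np.load('pics/w3.npz')); t=dict(np.load('pics/t3.npz')); t0=dict(np.load('pics/top0.npz'))
print(read_state()['ee_pos']); B=(.49,.6,-.18,.04)
blocks(w,.032,.046,B); blocks(t,.032,.046,B)
print('floor'); blocks(w,.015,.025,B,500)
for q in(w,t,t0): print(); blocks(q,.015,.035,(.4,.65,.2,.4))
blocks(w,.001,.009,(.43,.6,-.48,-.33))
E
```

```text
[ 0.45546454 -0.15359353  0.20373728]
c 538 -8 sz [47. 47.] yaw 5.3 z 40 tilt 1.7 n 1271 px 372.0 224.0
c 534 -128 sz [46. 46.] yaw -12.5 z 40 tilt 1.4 n 1075 px 281.0 226.0
c 538 -9 sz [44. 46.] yaw 5.1 z 40 tilt 2.6 n 205 px 264.0 188.0
c 542 -132 sz [31. 43.] yaw 0.3 z 39 tilt 2.6 n 134 px 305.0 188.0
floor
c 547 -68 sz [219.  98.] yaw -3.2 z 20 tilt 0.8 n 6202 px 328.0 222.0


c 573 253 sz [47. 43.] yaw 9.4 z 23 tilt 2.8 n 202 px 179.0 178.0
c 559 333 sz [47. 49.] yaw 1.6 z 23 tilt 2.8 n 237 px 153.0 182.0
c 471 239 sz [46. 44.] yaw 1.5 z 23 tilt 2.9 n 238 px 182.0 210.0
c 460 339 sz [47. 49.] yaw 19.3 z 23 tilt 2.8 n 226 px 150.0 213.0

c 573 252 sz [47. 43.] yaw 8.3 z 22 tilt 2.9 n 212 px 179.0 177.0
c 560 333 sz [49. 47.] yaw -0.4 z 22 tilt 3.0 n 233 px 153.0 182.0
c 472 239 sz [47. 44.] yaw 0.9 z 23 tilt 2.8 n 236 px 182.0 210.0
c 460 339 sz [47. 47.] yaw 17.4 z 22 tilt 2.9 n 227 px 149.0 214.0
c 516 -407 sz [150. 118.] yaw 0.4 z 6 tilt 0.8 n 8132 px 78.0 213.0
```

Call:
step_arm(delta_pos=[[0.8,0.25,0],[0.8,0.25,0],[0.8,0.26,0],[0.74,0.26,0],[0,0,-0.9],[0,0,-0.9],[0,0,-0.9],[0,0,-0.9],[0,0,-0.9],[0,0,-0.9],[0,0,-0.9],[0,0,0]], turn=[-0.4,-0.4,-0.4,-0.18,0,0,0,0,0,0,0,0], grip=0.27)

```text
time: 10.3
ee_pos: [0.5304, -0.1235, 0.0402]
eef_rot: [0.108, 0.994, -0.0, -0.004]
ft_force: [-0.8, 0.3, 0.5]
width: 0.0638
grip_force: 0.0
```

```bash
python3 - <<'E'
from h import *
s=read_state(); print(s['ee_pos'],s['width'],s['ft_force'])
c=snap('wrist','w4'); blocks(c,.032,.046,(.49,.6,-.18,.04))
E
```

```text
[ 0.53044023 -0.12346948  0.04016605] 0.06378756423070756 [-0.76604995  0.28418938  0.54489227]
c 538 -8 sz [46. 46.] yaw 6.6 z 40 tilt 1.6 n 4506 px 419.0 196.0
c 534 -128 sz [46. 47.] yaw -12.2 z 40 tilt 1.2 n 4084 px 249.0 228.0
```

Call:
step_arm(delta_pos=[[0.15,-0.16,-0.5],[0,0,-0.6],[0,0,-0.5],[0,0,-0.4],[0,0,0]], turn=[0,0,0,0,0])

```text
time: 10.85
ee_pos: [0.5363, -0.1282, -0.0078]
eef_rot: [0.108, 0.994, -0.0, -0.001]
ft_force: [-0.1, 0.3, 0.2]
width: 0.0634
grip_force: 0.0
```

Call:
step_arm(delta_pos=[[0,0,0],[0,0,0],[0,0,0],[0,0,0],[0,0,0]], turn=[0,0,0,0,0], grip=1, newtons=25)

```text
time: 11.35
ee_pos: [0.5379, -0.1286, -0.0056]
eef_rot: [0.109, 0.994, 0.0, 0.0]
ft_force: [0.2, 0.2, 4.4]
width: 0.0455
grip_force: 25.0
```

Call:
step_arm(delta_pos=[[0,0,0.4],[0,0,0.6],[0,0,0.9],[0,0,0.9],[0,0,0.9],[0,0,0]], turn=[0,0,0,0,0,0])

```text
time: 11.95
ee_pos: [0.5396, -0.129, 0.0905]
eef_rot: [0.109, 0.994, 0.0, 0.003]
ft_force: [0.9, -0.3, -1.4]
width: 0.0458
grip_force: 25.0
```

Call:
step_arm(delta_pos=[[-0.2,-0.95,0],[-0.2,-0.95,0],[-0.2,-0.95,0],[-0.2,-0.95,0],[-0.2,-0.95,0],[-0.2,-0.95,0],[-0.2,-0.95,0],[-0.2,-0.95,0],[-0.2,-0.95,0],[-0.2,-0.95,0],[-0.2,-0.95,0],[-0.1,-0.65,0]], turn=[0.2,0.2,0.2,0.2,0.2,0.2,0.2,0.2,0.2,0,0,0])

```text
time: 13.15
ee_pos: [0.4789, -0.4076, 0.0864]
eef_rot: [0.001, 1.0, -0.0, -0.0]
ft_force: [-0.5, 0.1, -1.8]
width: 0.046
grip_force: 2.5
```

Call:
step_arm(delta_pos=[[0,0,0],[0,0,-0.8],[0,0,-0.8],[0,0,-0.8],[0,0,-0.7],[0,0,-0.4],[0,0,0]], turn=[0,0,0,0,0,0,0])

```text
time: 13.85
ee_pos: [0.4797, -0.4045, -0.0024]
eef_rot: [0.0, 1.0, 0.001, -0.001]
ft_force: [-0.0, -0.1, -1.5]
width: 0.0461
grip_force: 25.0
```

Call:
step_arm(delta_pos=[[0,0,-0.3],[0,0,-0.3],[0,0,0]], turn=[0,0,0])

```text
time: 14.15
ee_pos: [0.4797, -0.4055, -0.0169]
eef_rot: [0.001, 1.0, 0.0, -0.0]
ft_force: [-0.4, -0.0, -0.2]
width: 0.0459
grip_force: 25.0
```

Call:
step_arm(delta_pos=[[0,0,-0.1],[0,0,0]], turn=[0,0])

```text
time: 14.35
ee_pos: [0.48, -0.406, -0.0186]
eef_rot: [0.001, 1.0, 0.0, 0.0]
ft_force: [0.0, 0.8, -1.6]
width: 0.0461
grip_force: 25.0
```

Call:
step_arm(delta_pos=[[0,0,0],[0,0,0],[0,0,0]], turn=[0,0,0], grip=0.27)

```text
time: 14.65
ee_pos: [0.4802, -0.4061, -0.0183]
eef_rot: [0.001, 1.0, -0.0, 0.0]
ft_force: [-0.2, -0.7, 0.2]
width: 0.0602
grip_force: 0.0
```

Call:
step_arm(delta_pos=[[0,0,0.5],[0,0,0.9],[0,0,0.9],[0,0,0.9],[0,0,0.9],[0,0.9,0.9],[0,0.9,0],[0,0.9,0]], turn=[0,0,0,0,0,0,0,0])

```text
time: 15.45
ee_pos: [0.4804, -0.3383, 0.1083]
eef_rot: [0.001, 1.0, -0.0, 0.001]
ft_force: [0.7, 0.1, -0.8]
width: 0.0636
grip_force: 0.0
```

```bash
python3 - <<'E'
from h import *
s=read_state(); print(s['ee_pos'],s['width'],s['eef_rot'])
c=snap('wrist','w5'); d=snap('top','t5')
for q in (c,d):
  print();blocks(q,.018,.035,(.43,.6,-.48,-.33));blocks(q,.032,.046,(.49,.6,-.18,.04)); blocks(q,.015,.035,(.4,.65,.2,.4))
E
```

```text
[ 0.48039243 -0.33829256  0.10825777] 0.06357187019094059 [ 1.03524119e-03  9.99998736e-01 -4.13243434e-04  1.13414180e-03]

c 477 -405 sz [47. 46.] yaw -0.2 z 25 tilt 1.3 n 2332 px 185.0 184.0

c 538 -9 sz [43. 47.] yaw 3.3 z 40 tilt 2.8 n 223 px 264.0 189.0
c 573 252 sz [46. 44.] yaw 7.7 z 23 tilt 3.0 n 214 px 179.0 177.0
c 560 332 sz [48. 47.] yaw -3.9 z 22 tilt 2.8 n 218 px 153.0 182.0
c 471 239 sz [46. 44.] yaw 1.8 z 22 tilt 2.8 n 236 px 182.0 210.0
c 460 339 sz [47. 47.] yaw 19.5 z 23 tilt 2.8 n 235 px 150.0 214.0
```

Call:
step_arm(delta_pos=[[0.2,0.95,0],[0.2,0.95,0],[0.2,0.95,0],[0.2,0.95,0],[0.2,0.95,0],[0.2,0.95,0],[0.2,0.95,0],[0.2,0.95,0],[0.2,0.95,0],[0.2,0.95,0],[0.2,0.95,0],[0.1,0.95,0]], turn=[0.2,0.2,0.2,0.2,0,0,0,0,0,0,0,0])

```text
time: 16.75
ee_pos: [0.5382, -0.0534, 0.1072]
eef_rot: [-0.047, 0.999, -0.0, 0.001]
ft_force: [0.3, 0.7, -0.3]
width: 0.0635
grip_force: 0.0
```

Call:
step_arm(delta_pos=[[0,0.9,0],[0,0.9,0],[0,0,-0.9],[0,0,-0.9],[0,0,-0.6],[0,0,0],[0,0,0]], turn=[0,0,0,0,0,0,0])

```text
time: 17.45
ee_pos: [0.538, -0.0091, 0.0472]
eef_rot: [-0.047, 0.999, -0.0, 0.0]
ft_force: [-0.5, -0.5, 0.5]
width: 0.0636
grip_force: 0.0
```

```bash
python3 - <<'E'
from h import *
s=read_state(); print(s['ee_pos'],s['width'],s['eef_rot'])
c=snap('wrist','w6'); blocks(c,.032,.046,(.49,.6,-.18,.04))
E
```

```text
[ 0.53798237 -0.00912967  0.04723179] 0.06363435482466628 [-4.68907922e-02  9.98899976e-01 -1.16381862e-04  2.79767630e-04]
c 538 -7 sz [46. 46.] yaw 6.2 z 40 tilt 1.1 n 3898 px 257.0 217.0
```

Call:
step_arm(delta_pos=[[0,0.05,-0.8],[0,0,-0.8],[0,0,-0.6],[0,0,0]], turn=[0,0,0,0])

```text
time: 17.9
ee_pos: [0.5369, -0.0074, -0.0092]
eef_rot: [-0.047, 0.999, -0.0, -0.001]
ft_force: [-0.4, -0.2, 0.2]
width: 0.0638
grip_force: 0.0
```

Call:
step_arm(delta_pos=[[0,0,0],[0,0,0],[0,0,0],[0,0,0]], turn=[0,0,0,0], grip=1, newtons=30)

```text
time: 18.3
ee_pos: [0.5383, -0.0072, -0.0076]
eef_rot: [-0.047, 0.999, 0.0, 0.001]
ft_force: [-2.1, -0.3, 5.8]
width: 0.0458
grip_force: 30.0
```

Call:
step_arm(delta_pos=[[0,0,0.4],[0,0,0.8],[0,0,0.9],[0,0,0.9],[0,0,0.9],[0.1,-0.95,0],[0.1,-0.95,0],[0.1,-0.95,0],[0.1,-0.95,0],[0.1,-0.95,0],[0.1,-0.95,0],[0,-0.95,0]], turn=[0,0,0,0,0,-0.2,-0.2,-0.2,-0.2,0,0,0])

```text
time: 19.5
ee_pos: [0.5521, -0.1753, 0.0888]
eef_rot: [0.001, 1.0, -0.0, -0.0]
ft_force: [-0.5, 0.1, -1.3]
width: 0.0454
grip_force: 30.0
```

Call:
step_arm(delta_pos=[[0,-0.95,0],[0,-0.95,0],[0,-0.95,0],[0,-0.95,0],[0,-0.95,0],[0,-0.95,0],[0,-0.95,0],[0,-0.95,0],[0,-0.95,0],[0,-0.65,0],[0,0,0]], turn=[0,0,0,0,0,0,0,0,0,0,0])

```text
time: 20.6
ee_pos: [0.5507, -0.4067, 0.0886]
eef_rot: [0.003, 1.0, -0.001, -0.001]
ft_force: [0.0, 0.0, -1.3]
width: 0.0458
grip_force: 30.0
```

Call:
step_arm(delta_pos=[[0.05,0,-0.8],[0,0,-0.9],[0,0,-0.9],[0,0,-0.8],[0,0,-0.5],[0,0,-0.3],[0,0,-0.15],[0,0,0]], turn=[0,0,0,0,0,0,0,0])

```text
time: 21.4
ee_pos: [0.5539, -0.4034, -0.0197]
eef_rot: [0.001, 1.0, 0.0, 0.0]
ft_force: [-0.1, 0.7, -0.6]
width: 0.0456
grip_force: 30.0
```

Call:
step_arm(delta_pos=[[0,0,0],[0,0,0],[0,0,0]], turn=[0,0,0], grip=0.27)

```text
time: 21.7
ee_pos: [0.5541, -0.4038, -0.0191]
eef_rot: [0.001, 1.0, -0.0, 0.001]
ft_force: [0.5, -0.2, 0.1]
width: 0.0602
grip_force: 0.0
```

Call:
step_arm(delta_pos=[[0,0,0.5],[0,0,0.9],[0,0,0.9],[0,0,0.9],[0,0,0.9],[0,0.9,0.9],[0,0.9,0.9],[0,0.9,0.9]], turn=[0,0,0,0,0,0,0,0])

```text
time: 22.5
ee_pos: [0.5536, -0.3355, 0.1522]
eef_rot: [0.001, 1.0, -0.0, 0.0]
ft_force: [1.4, 0.2, -0.5]
width: 0.0637
grip_force: 0.0
```

```bash
python3 - <<'E'
from h import *
s=read_state(); print(s['ee_pos'],s['width'],s['eef_rot'])
c=snap('wrist','w7'); d=snap('top','t7')
for q in (c,d):
  print();blocks(q,.018,.035,(.43,.6,-.48,-.33));blocks(q,.032,.046,(.49,.6,-.18,.04)); blocks(q,.015,.035,(.4,.65,.2,.4))
blocks(d,.015,.025,(.48,.61,-.19,.06))
E
```

```text
[ 0.55360998 -0.33550381  0.15221508] 0.06368417544944593 [ 1.00965759e-03  9.99999360e-01 -1.52330542e-04  4.87240079e-04]

c 477 -405 sz [46. 47.] yaw 0.2 z 25 tilt 0.9 n 2106 px 187.0 104.0
c 553 -402 sz [46. 45.] yaw -0.3 z 25 tilt 1.0 n 1739 px 194.0 177.0

c 573 253 sz [46. 44.] yaw 6.2 z 22 tilt 3.1 n 210 px 179.0 177.0
c 559 333 sz [48. 47.] yaw -0.3 z 22 tilt 3.1 n 234 px 153.0 182.0
c 472 239 sz [47. 45.] yaw 1.4 z 23 tilt 2.8 n 237 px 182.0 210.0
c 460 339 sz [46. 48.] yaw 18.9 z 23 tilt 2.9 n 236 px 150.0 214.0
c 546 -67 sz [225. 113.] yaw -3.4 z 20 tilt 2.4 n 2177 px 283.0 188.0
```

Call:
step_arm(delta_pos=[[0,0.95,0],[0,0.95,0],[0,0.95,0],[0,0.95,0],[0,0.95,0],[0,0.95,0],[0,0.95,0],[0,0.95,0],[0,0.95,0],[0,0.95,0],[0,0.95,0],[0,0.95,0]], turn=[0,0,0,0,0,0,0,0,0,0,0,0])

```text
time: 23.8
ee_pos: [0.5536, -0.0509, 0.1503]
eef_rot: [0.001, 1.0, -0.0, 0.0]
ft_force: [-0.1, 0.1, -0.2]
width: 0.0635
grip_force: 0.0
```

Call:
step_arm(delta_pos=[[0.1,0.95,0],[0.1,0.95,0],[0.1,0.95,0],[0.1,0.95,0],[0.1,0.95,0],[0.1,0.95,0],[0.1,0.95,0],[0.05,0.95,0],[0,0.95,-0.5],[0,0.95,-0.5],[0,0.95,-0.5],[0,0.95,-0.5]], turn=[0.2,0.2,0.2,0.2,0.2,0.1,0,0,0,0,0,0])

```text
time: 25.0
ee_pos: [0.5723, 0.2361, 0.0995]
eef_rot: [-0.066, 0.998, 0.0, -0.0]
ft_force: [-0.6, -0.1, -0.4]
width: 0.0635
grip_force: 0.0
```

Call:
step_arm(delta_pos=[[0,0.7,-0.5],[0,0,-0.5],[0,0,0]], turn=[0,0,0])

```text
time: 25.3
ee_pos: [0.5714, 0.2508, 0.0729]
eef_rot: [-0.065, 0.998, -0.001, -0.001]
ft_force: [0.2, -0.6, 0.1]
width: 0.0634
grip_force: 0.0
```

```bash
python3 - <<'E'
from h import *
s=read_state(); print(s['ee_pos'],s['width'],s['eef_rot'])
c=snap('wrist','w8'); blocks(c,.015,.03,(.4,.65,.2,.4))
cv2.imwrite('pics/w8.png',c['image'][:,:,::-1])
E
```

```text
[0.57141121 0.25079418 0.07286432] 0.06344741490599581 [-6.54325947e-02  9.97855425e-01 -9.69449869e-04 -1.47849704e-03]
c 470 240 sz [46. 46.] yaw 1.0 z 23 tilt 0.8 n 3905 px 258.0 72.0
c 460 340 sz [47. 47.] yaw 19.3 z 23 tilt 1.2 n 3922 px 389.0 76.0
c 561 335 sz [46. 47.] yaw -1.5 z 23 tilt 1.4 n 2852 px 353.0 200.0
c 575 254 sz [46. 46.] yaw 8.3 z 23 tilt 1.1 n 2795 px 258.0 203.0
```

View pics/w8.png

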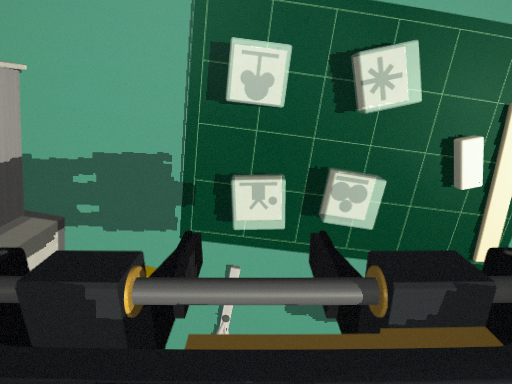

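Wrist view: four clear blocks with grey papercuts at (258,72), (389,76), (353,200) and (258,203). The fingers straddle the last one.

Call:
step_arm(delta_pos=[[0.14,0.12,-0.8],[0,0,-0.9],[0,0,-0.9],[0,0,-0.7],[0,0,-0.6],[0,0,0]], turn=[0.1,0,0,0,0,0])

```text
time: 25.95
ee_pos: [0.5753, 0.253, -0.0238]
eef_rot: [-0.071, 0.998, -0.001, -0.001]
ft_force: [-0.0, -0.5, 0.3]
width: 0.0635
grip_force: 0.0
```

Call:
step_arm(delta_pos=[[0,0,0],[0,0,0],[0,0,0],[0,0,0]], turn=[0,0,0,0], grip=1)

```text
time: 26.35
ee_pos: [0.5767, 0.2548, -0.0213]
eef_rot: [-0.071, 0.997, 0.0, 0.001]
ft_force: [-0.6, 0.1, 4.7]
width: 0.0457
grip_force: 30.0
```

Call:
step_arm(delta_pos=[[0,0,0.4],[0,0,0.9],[0,0,0.9],[0,0,0.9],[0,0,0.9],[0,-0.9,0.9],[0,-0.95,0],[0,-0.95,0],[0,-0.95,0],[0,-0.95,0],[0,-0.95,0],[0,-0.95,0]], turn=[0,0,0,0,0,-0.2,-0.3,-0.3,-0.3,-0.3,-0.2,0])

```text
time: 27.55
ee_pos: [0.5756, 0.0873, 0.0997]
eef_rot: [0.026, 1.0, -0.0, -0.0]
ft_force: [1.1, -0.6, -1.2]
width: 0.0456
grip_force: 30.0
```

Call:
step_arm(delta_pos=[[-0.1,-0.95,0],[-0.1,-0.95,0],[-0.1,-0.95,0],[0,-0.95,0],[0,-0.95,0],[0,-0.95,0],[0,-0.95,0],[0,-0.95,0],[0,-0.95,0],[0,0,0]], turn=[0,0,0,0,0,0,0,0,0,0])

```text
time: 28.55
ee_pos: [0.5672, -0.1296, 0.0999]
eef_rot: [0.028, 1.0, -0.001, -0.0]
ft_force: [0.2, -0.8, -0.5]
width: 0.0457
grip_force: 30.0
```

Call:
step_arm(delta_pos=[[0,0,-0.9],[0,0,-0.9],[0,0,-0.9],[0,0,-0.7],[0,0,-0.4],[0,0,-0.2],[0,0,-0.1],[0,0,0]], turn=[0,0,0,0,0,0,0,0])

```text
time: 29.35
ee_pos: [0.5688, -0.1243, -0.002]
eef_rot: [0.025, 1.0, 0.0, 0.0]
ft_force: [0.7, -0.2, -0.7]
width: 0.0458
grip_force: 30.0
```

Call:
step_arm(delta_pos=[[0,0,-0.1],[0,0,0]], turn=[0,0])

```text
time: 29.55
ee_pos: [0.5691, -0.1243, -0.0043]
eef_rot: [0.025, 1.0, 0.0, 0.001]
ft_force: [1.2, -0.2, 1.0]
width: 0.0455
grip_force: 30.0
```

Call:
step_arm(delta_pos=[[0,0,0],[0,0,0],[0,0,0]], turn=[0,0,0], grip=0.27)

```text
time: 29.85
ee_pos: [0.5685, -0.1242, -0.0048]
eef_rot: [0.025, 1.0, 0.0, 0.0]
ft_force: [-0.3, -0.7, 0.5]
width: 0.0603
grip_force: 0.0
```

Call:
step_arm(delta_pos=[[0,0,0.4],[0,0,0.9],[0,0,0.9],[0,0,0.9],[0,0,0.9],[-0.4,0.9,0.1],[-0.4,0.9,0],[-0.4,0.9,0],[-0.4,0.9,0],[-0.4,0.9,0],[-0.4,0.9,0],[-0.4,0.9,0]], turn=[0,0,0,0,0,0.2,0.2,0.2,0,0,0,0])

```text
time: 31.05
ee_pos: [0.4982, 0.034, 0.0985]
eef_rot: [-0.011, 1.0, 0.0, 0.0]
ft_force: [0.7, 0.0, -0.5]
width: 0.0636
grip_force: 0.0
```

Call:
step_arm(delta_pos=[[-0.4,0.9,0],[-0.4,0.9,0],[-0.3,0.9,0],[0,0.9,0],[0,0.9,0],[0,0.9,0],[0,0.9,0],[0,0.9,0],[0,0.9,0],[0,0,-0.5],[0,0,-0.5],[0,0,0]], turn=[0,0,0,0,0,0,0,0,0,0,0,0])

```text
time: 32.25
ee_pos: [0.4699, 0.2339, 0.0707]
eef_rot: [-0.011, 1.0, -0.001, -0.001]
ft_force: [-0.1, -1.0, 0.1]
width: 0.0634
grip_force: 0.0
```

```bash
python3 - <<'E'
from h import *
s=read_state(); print(s['ee_pos'],s['width'],s['eef_rot'])
c=snap('wrist','w9'); blocks(c,.015,.03,(.4,.65,.2,.4))
c=snap('top','t9'); blocks(c,.015,.03,(.4,.65,.2,.4)); blocks(c,.032,.046,(.49,.61,-.18,.04)); blocks(c,.018,.035,(.43,.6,-.48,-.33))
E
```

```text
[0.4699174  0.23388032 0.07068887] 0.0634427756319982 [-0.01070348  0.99994114 -0.00111357 -0.00138566]
c 460 340 sz [47. 47.] yaw 19.0 z 23 tilt 1.5 n 3038 px 380.0 190.0
c 470 240 sz [46. 46.] yaw 0.0 z 23 tilt 1.2 n 2854 px 262.0 200.0
c 576 -121 sz [46. 47.] yaw -5.8 z 40 tilt 2.8 n 225 px 301.0 177.0
c 553 -404 sz [47. 49.] yaw 1.3 z 25 tilt 2.8 n 232 px 392.0 186.0
c 478 -405 sz [46. 46.] yaw -0.1 z 25 tilt 2.9 n 213 px 393.0 211.0
```

Call:
step_arm(delta_pos=[[0,0.24,-0.8],[0,0,-0.9],[0,0,-0.9],[0,0,-0.7],[0,0,-0.5],[0,0,0]], turn=[0,0,0,0,0,0])

```text
time: 32.95
ee_pos: [0.4704, 0.2408, -0.0234]
eef_rot: [-0.011, 1.0, -0.001, -0.001]
ft_force: [0.5, -0.2, 0.4]
width: 0.0635
grip_force: 0.0
```

Call:
step_arm(delta_pos=[[0,0,0],[0,0,0],[0,0,0],[0,0,0]], turn=[0,0,0,0], grip=1)

```text
time: 33.35
ee_pos: [0.4716, 0.242, -0.0215]
eef_rot: [-0.011, 1.0, 0.0, 0.001]
ft_force: [0.2, -1.7, 5.2]
width: 0.0452
grip_force: 30.0
```

Call:
step_arm(delta_pos=[[0,0,0.4],[0,0,0.9],[0,0,0.9],[0,0,0.9],[0,0,0.9],[0.2,-0.95,0.8],[0.2,-0.95,0],[0.2,-0.95,0],[0.2,-0.95,0],[0.2,-0.95,0],[0.2,-0.95,0],[0.2,-0.95,0]], turn=[0,0,0,0,0,-0.2,-0.2,-0.2,0,0,0,0])

```text
time: 34.55
ee_pos: [0.5052, 0.073, 0.0964]
eef_rot: [0.026, 1.0, -0.0, -0.001]
ft_force: [-0.2, 0.1, -0.9]
width: 0.0458
grip_force: 30.0
```

Call:
step_arm(delta_pos=[[0.2,-0.95,0],[0,-0.95,0],[0,-0.95,0],[0,-0.95,0],[0,-0.95,0],[0,-0.95,0],[0,-0.95,0],[0,-0.95,0],[0,0,0]], turn=[0,0,0,0,0,0,0,0,0])

```text
time: 35.45
ee_pos: [0.5092, -0.1194, 0.0966]
eef_rot: [0.028, 1.0, -0.001, -0.001]
ft_force: [0.5, 0.7, -0.4]
width: 0.0455
grip_force: 30.0
```

```bash
python3 - <<'E'
from h import *
s=read_state(); print(s['ee_pos'],s['width'],s['eef_rot'])
c=snap('wrist','w10'); blocks(c,.032,.046,(.49,.61,-.18,.04)); blocks(c,.015,.026,(.47,.61,-.19,.06)); blocks(c,.06,.075,(.45,.6,-.25,.1),10)
E
```

```text
[ 0.50920418 -0.11936209  0.09656469] 0.045539696073339235 [ 2.79729404e-02  9.99607933e-01 -7.43402979e-04 -9.70968944e-04]
c 545 -65 sz [226. 100.] yaw -3.2 z 20 tilt 0.8 n 13951 px 333.0 207.0
c 481 -62 sz [246.   5.] yaw -3.2 z 70 tilt 2.9 n 2433 px 325.0 170.0
```

Call:
step_arm(delta_pos=[[0.2,-0.1,-0.9],[0,0,-0.9],[0,0,-0.9],[0,0,-0.7],[0,0,-0.3],[0,0,-0.2],[0,0,-0.1],[0,0,0]], turn=[0,0,0,0,0,0,0,0])

```text
time: 36.3
ee_pos: [0.5162, -0.1169, -0.0021]
eef_rot: [0.025, 1.0, 0.0, 0.0]
ft_force: [0.6, 0.3, -1.1]
width: 0.0457
grip_force: 30.0
```

Call:
step_arm(delta_pos=[[0,0,0],[0,0,0],[0,0,0]], turn=[0,0,0], grip=0.27)

```text
time: 36.6
ee_pos: [0.5163, -0.117, -0.0019]
eef_rot: [0.025, 1.0, 0.0, 0.0]
ft_force: [-0.3, -0.4, -0.1]
width: 0.0601
grip_force: 0.0
```

Call:
step_arm(delta_pos=[[0,0,0.4],[0,0,0.9],[0,0,0.9],[0,0,0.9],[0,0,0.9],[0.2,0.9,0.1],[0.2,0.9,0],[0.2,0.9,0],[0.2,0.9,0],[0.2,0.9,0],[0.2,0.9,0],[0.2,0.9,0]], turn=[0,0,0,0,0,0.2,0,0,0,0,0,0])

```text
time: 37.8
ee_pos: [0.551, 0.0424, 0.1003]
eef_rot: [0.012, 1.0, 0.0, -0.0]
ft_force: [0.6, 0.1, 0.1]
width: 0.0635
grip_force: 0.0
```

Call:
step_arm(delta_pos=[[0.2,0.95,0],[0.2,0.95,0],[0,0.95,0],[0,0.95,0],[0,0.95,0],[0,0.95,0],[0,0.95,0],[0,0.95,0],[0,0.95,0],[0,0.95,0],[0,0.95,0],[0,0.9,0]], turn=[0,0,0,0,0,0,0,0,0,0,0,0])

```text
time: 39.0
ee_pos: [0.5602, 0.3262, 0.1002]
eef_rot: [0.012, 1.0, 0.0, -0.0]
ft_force: [0.6, 1.0, 0.7]
width: 0.0631
grip_force: 0.0
```

```bash
python3 - <<'E'
from h import *
s=read_state(); print(s['ee_pos'],s['width'],s['eef_rot'])
c=snap('wrist','w11'); blocks(c,.015,.03,(.4,.65,.2,.45))
c=snap('top','t11'); blocks(c,.015,.03,(.4,.65,.2,.45)); blocks(c,.032,.046,(.49,.61,-.18,.04)); blocks(c,.018,.035,(.43,.6,-.48,-.33))
E
```

```text
[0.56018496 0.32622166 0.10016336] 0.06310240324907397 [ 1.20860715e-02  9.99926930e-01  1.19867960e-04 -2.16745406e-04]
c 460 341 sz [46. 46.] yaw 19.5 z 23 tilt 0.8 n 3139 px 269.0 75.0
c 561 335 sz [46. 46.] yaw -1.7 z 23 tilt 1.2 n 2323 px 264.0 190.0
c 576 -122 sz [46. 47.] yaw -3.7 z 40 tilt 2.9 n 238 px 301.0 177.0
c 514 -118 sz [46. 43.] yaw -1.1 z 40 tilt 2.8 n 205 px 300.0 197.0
c 552 -404 sz [48. 48.] yaw 1.2 z 25 tilt 2.8 n 226 px 392.0 186.0
c 478 -404 sz [47. 45.] yaw 0.5 z 25 tilt 2.8 n 222 px 393.0 211.0
```

Call:
step_arm(delta_pos=[[0,0.35,-0.9],[0,0,-0.9],[0,0,-0.9],[0,0,-0.9],[0,0,-0.8],[0,0,-0.5],[0,0,0]], turn=[0,0,0,0,0,0,0])

```text
time: 39.8
ee_pos: [0.5597, 0.3321, -0.0241]
eef_rot: [0.013, 1.0, -0.001, -0.001]
ft_force: [0.8, 0.1, -0.3]
width: 0.0638
grip_force: 0.0
```

Call:
step_arm(delta_pos=[[0,0,0],[0,0,0],[0,0,0],[0,0,0]], turn=[0,0,0,0], grip=1)

```text
time: 40.2
ee_pos: [0.5616, 0.3335, -0.0213]
eef_rot: [0.013, 1.0, 0.001, 0.001]
ft_force: [-1.0, -2.2, 4.5]
width: 0.0457
grip_force: 30.0
```

Call:
step_arm(delta_pos=[[0,0,0.4],[0,0,0.9],[0,0,0.9],[0,0,0.9],[0,0,0.9],[0,-0.95,0.9],[0,-0.95,0],[0,-0.95,0],[0.1,-0.95,0],[0.1,-0.95,0],[0.1,-0.95,0],[0.1,-0.95,0]], turn=[0,0,0,0,0,-0.2,0,0,0,0,0,0])

```text
time: 41.4
ee_pos: [0.571, 0.1657, 0.1009]
eef_rot: [0.025, 1.0, 0.0, 0.0]
ft_force: [-0.3, 0.1, -1.3]
width: 0.0457
grip_force: 30.0
```

Call:
step_arm(delta_pos=[[0,-0.95,0],[0,-0.95,0],[0,-0.95,0],[0,-0.95,0],[0,-0.95,0],[0,-0.95,0],[0,-0.95,0],[0,0,0]], turn=[0,0,0,0,0,0,0,0])

```text
time: 42.2
ee_pos: [0.5708, -0.0038, 0.1009]
eef_rot: [0.027, 1.0, -0.001, 0.0]
ft_force: [0.7, -0.2, -2.1]
width: 0.0456
grip_force: 30.0
```

Call:
step_arm(delta_pos=[[0,-0.15,-0.9],[0,0,-0.9],[0,0,-0.9],[0,0,-0.7],[0,0,-0.4],[0,0,-0.25],[0,0,-0.15],[0,0,0]], turn=[0,0,0,0,0,0,0,0])

```text
time: 43.0
ee_pos: [0.5719, -0.0031, -0.004]
eef_rot: [0.025, 1.0, 0.0, 0.001]
ft_force: [-0.2, 0.5, -0.9]
width: 0.0452
grip_force: 30.0
```

Call:
step_arm(delta_pos=[[0,0,0],[0,0,0],[0,0,0]], turn=[0,0,0], grip=0.27)

```text
time: 43.3
ee_pos: [0.5712, -0.0031, -0.0046]
eef_rot: [0.025, 1.0, 0.0, 0.0]
ft_force: [-0.2, -0.5, 0.4]
width: 0.0603
grip_force: 0.0
```

Call:
step_arm(delta_pos=[[0,0,0.4],[0,0,0.9],[0,0,0.9],[0,0,0.9],[0,0,0.9],[-0.4,0.9,0.1],[-0.4,0.9,0],[-0.4,0.9,0],[-0.4,0.9,0],[-0.4,0.9,0],[-0.4,0.9,0],[-0.4,0.9,0]], turn=[0,0,0,0,0,0.4,0.4,0.4,0.4,0.4,0.4,0.4])

```text
time: 44.5
ee_pos: [0.4999, 0.1563, 0.0975]
eef_rot: [-0.145, 0.989, 0.0, -0.0]
ft_force: [0.1, -0.3, 0.5]
width: 0.0637
grip_force: 0.0
```

Call:
step_arm(delta_pos=[[-0.4,0.95,0],[-0.4,0.95,0],[-0.4,0.95,0],[-0.4,0.95,0],[0,0.95,0],[0,0.95,0],[0,0.95,0],[0,0.6,0],[0,0,-0.5],[0,0,0]], turn=[0.4,0.05,0,0,0,0,0,0,0,0])

```text
time: 45.5
ee_pos: [0.46, 0.3342, 0.0828]
eef_rot: [-0.17, 0.985, -0.001, -0.001]
ft_force: [-1.0, -1.0, -0.6]
width: 0.0632
grip_force: 0.0
```

```bash
python3 - <<'E'
from h import *
s=read_state(); print(s['ee_pos'],s['width'],s['eef_rot'])
c=snap('wrist','w12'); blocks(c,.015,.03,(.4,.65,.2,.45))
c=snap('top','t12'); blocks(c,.015,.03,(.4,.65,.2,.45)); blocks(c,.032,.046,(.49,.61,-.18,.04)); blocks(c,.018,.035,(.43,.6,-.48,-.33))
E
```

```text
[0.45997692 0.3341508  0.08284802] 0.06317721053351379 [-0.16969232  0.98549555 -0.00108085 -0.00136419]
c 459 341 sz [46. 46.] yaw 19.7 z 23 tilt 1.2 n 2635 px 262.0 197.0
c 577 -121 sz [46. 47.] yaw -0.2 z 40 tilt 2.8 n 240 px 302.0 177.0
c 571 -4 sz [45. 43.] yaw -0.7 z 39 tilt 2.8 n 214 px 263.0 178.0
c 515 -118 sz [46. 43.] yaw -0.4 z 40 tilt 2.8 n 214 px 300.0 196.0
c 552 -404 sz [47. 49.] yaw 1.0 z 25 tilt 3.0 n 238 px 392.0 187.0
c 478 -404 sz [47. 47.] yaw 0.0 z 25 tilt 3.0 n 227 px 393.0 211.0
```

Call:
step_arm(delta_pos=[[0,0.26,-0.9],[0,0,-0.9],[0,0,-0.9],[0,0,-0.8],[0,0,-0.7],[0,0,0]], turn=[0,0,0,0,0,0])

```text
time: 46.2
ee_pos: [0.46, 0.3398, -0.0218]
eef_rot: [-0.169, 0.986, -0.001, -0.002]
ft_force: [0.6, -0.7, 0.5]
width: 0.0638
grip_force: 0.0
```

Call:
step_arm(delta_pos=[[0,0,0],[0,0,0],[0,0,0],[0,0,0]], turn=[0,0,0,0], grip=1)

```text
time: 46.6
ee_pos: [0.4617, 0.3423, -0.0188]
eef_rot: [-0.169, 0.986, 0.0, 0.001]
ft_force: [0.2, -0.3, 6.1]
width: 0.0456
grip_force: 30.0
```

Call:
step_arm(delta_pos=[[0,0,0.4],[0,0,0.9],[0,0,0.9],[0,0,0.9],[0,0,0.9],[0.2,-0.95,0.9],[0.2,-0.95,0],[0.2,-0.95,0],[0.2,-0.95,0],[0.2,-0.95,0],[0.2,-0.95,0],[0.2,-0.95,0]], turn=[0,0,0,0,0,-0.4,-0.4,-0.4,-0.4,-0.4,-0.4,-0.4])

```text
time: 47.8
ee_pos: [0.4961, 0.1736, 0.1022]
eef_rot: [-0.0, 1.0, -0.0, -0.0]
ft_force: [0.4, -0.0, -0.6]
width: 0.0456
grip_force: 30.0
```

Call:
step_arm(delta_pos=[[0.2,-0.95,0],[0.2,-0.95,0],[0.2,-0.95,0],[0.1,-0.95,0],[0.1,-0.95,0],[0.1,-0.95,0],[0,-0.95,0],[0,-0.55,0],[0,0,0]], turn=[-0.45,0,0,0,0,0,0,0,0])

```text
time: 48.7
ee_pos: [0.5184, -0.0067, 0.1026]
eef_rot: [0.027, 1.0, -0.0, -0.0]
ft_force: [0.3, -0.1, -0.8]
width: 0.0456
grip_force: 30.0
```

Call:
step_arm(delta_pos=[[-0.1,0,-0.9],[0,0,-0.9],[0,0,-0.9],[0,0,-0.7],[0,0,-0.4],[0,0,-0.2],[0,0,-0.15],[0,0,0]], turn=[0,0,0,0,0,0,0,0])

```text
time: 49.5
ee_pos: [0.5162, -0.004, -0.0009]
eef_rot: [0.025, 1.0, 0.0, 0.0]
ft_force: [-0.2, -0.1, -1.2]
width: 0.0455
grip_force: 30.0
```

Call:
step_arm(delta_pos=[[0,0,0],[0,0,0],[0,0,0]], turn=[0,0,0], grip=0.27)

```text
time: 49.8
ee_pos: [0.5164, -0.0042, -0.0006]
eef_rot: [0.025, 1.0, 0.0, 0.0]
ft_force: [-0.3, -0.4, -0.6]
width: 0.0599
grip_force: 0.0
```

Call:
step_arm(delta_pos=[[0,0,0.4],[0,0,0.9],[0,0,0.9],[0,0,0.9],[0,0,0.9],[-0.9,-0.3,0.6],[-0.9,-0.3,0.6],[-0.9,-0.3,0.6],[-0.9,-0.4,0.6],[-0.9,-0.5,0.6],[0,-0.5,0],[0,0,0]], turn=[0,0,0,0,0,0,0,0,0,0,0,0])

```text
time: 51.0
ee_pos: [0.4039, -0.0631, 0.1747]
eef_rot: [0.026, 1.0, 0.0, 0.001]
ft_force: [0.6, -0.3, -0.4]
width: 0.0634
grip_force: 0.0
```

```bash
python3 - <<'E'
from h import *
s=read_state(); print(s['ee_pos'],s['width'],s['eef_rot'])
c=snap('wrist','w13'); blocks(c,.032,.046,(.486,.61,-.18,.05)); blocks(c,.06,.075,(.45,.6,-.25,.1),10); blocks(c,.045,.058,(.4,.6,-.25,.1),10)
cv2.imwrite('pics/w13.png',c['image'][:,:,::-1])
E
```

```text
[ 0.40386092 -0.06306449  0.17474955] 0.06335634140760056 [2.57844669e-02 9.99666782e-01 4.00250092e-04 1.15181435e-03]
c 514 -115 sz [45. 35.] yaw -2.8 z 40 tilt 0.8 n 857 px 218.0 265.0
c 590 -78 sz [203.  31.] yaw -3.4 z 40 tilt 3.1 n 1578 px 241.0 319.0
c 475 -170 sz [29.  4.] yaw -3.2 z 68 tilt 3.3 n 173 px 162.0 249.0
c 482 -66 sz [120.   5.] yaw -3.2 z 69 tilt 3.4 n 767 px 257.0 249.0
c 487 42 sz [37.  4.] yaw -1.5 z 69 tilt 3.2 n 207 px 352.0 250.0
c 457 -61 sz [132.  49.] yaw -3.3 z 54 tilt 2.4 n 1910 px 257.0 220.0
c 474 -169 sz [31.  2.] yaw -2.5 z 51 tilt 3.6 n 128 px 166.0 242.0
c 486 42 sz [37.  1.] yaw -3.5 z 52 tilt 3.7 n 153 px 348.0 243.0
c 494 -177 sz [ 4. 10.] yaw -7.9 z 50 tilt 1.6 n 38 px 163.0 256.0
c 510 50 sz [ 4. 16.] yaw -3.8 z 50 tilt 1.6 n 60 px 354.0 260.0
c 598 -166 sz [27.  3.] yaw -0.5 z 48 tilt 1.8 n 72 px 182.0 327.0
```

View pics/w13.png

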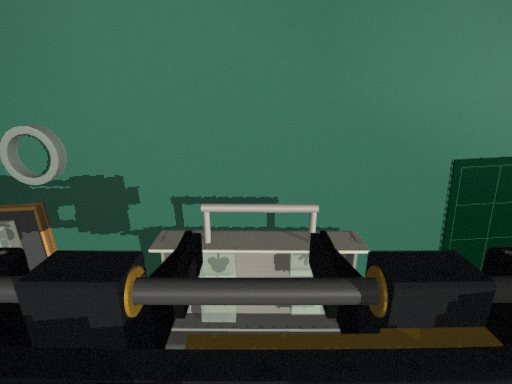

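```bash
python3 - <<'E'
from h import *
for n in('top','scene'):
  c=snap(n,n+'13'); print(); blocks(c,.030,.046,(.486,.598,-.18,.05)); blocks(c,.015,.035,(.4,.65,.2,.45)); blocks(c,.018,.035,(.43,.6,-.48,-.33))
E
```

```text
c 571 -4 sz [43. 45.] yaw 0.7 z 40 tilt 2.9 n 213 px 262.0 178.0
c 574 -121 sz [46. 46.] yaw -0.0 z 39 tilt 3.0 n 230 px 302.0 177.0
c 515 -4 sz [46. 45.] yaw 0.7 z 39 tilt 2.6 n 224 px 262.0 197.0
c 553 -403 sz [47. 49.] yaw 0.8 z 25 tilt 3.0 n 235 px 392.0 186.0
c 478 -404 sz [47. 45.] yaw 0.8 z 25 tilt 2.8 n 217 px 393.0 211.0

c 515 -115 sz [49. 46.] yaw -3.1 z 39 tilt 2.3 n 180 px 223.0 174.0
c 575 -120 sz [49. 42.] yaw -5.3 z 39 tilt 2.3 n 168 px 206.0 181.0
c 512 -3 sz [49. 49.] yaw 0.3 z 39 tilt 2.9 n 214 px 242.0 198.0
c 571 0 sz [47. 47.] yaw -4.6 z 39 tilt 2.6 n 209 px 226.0 207.0
c 477 -405 sz [52. 46.] yaw -1.2 z 24 tilt 2.4 n 122 px 193.0 120.0
c 553 -402 sz [45. 49.] yaw 1.0 z 24 tilt 2.2 n 129 px 174.0 128.0
```

Call:
step_arm(delta_pos=[[0,0,-0.9],[0,0,-0.9],[0,0,-0.9],[0,0,-0.9],[0,0,-0.9],[0,0,-0.9],[0,0,-0.9],[0,0,-0.4],[0,0,0]], turn=[0,0,0,0,0,0,0,0,0], grip=1)

```text
time: 52.05
ee_pos: [0.4025, -0.0615, 0.0051]
eef_rot: [0.024, 1.0, -0.0, -0.002]
ft_force: [0.7, -0.2, 0.2]
width: 0.0028
grip_force: 0.0
```

Call:
step_arm(delta_pos=[[0.3,-0.02,0],[0.3,-0.02,0],[0.4,-0.02,0],[0.5,-0.02,0],[0.5,-0.03,0],[0.5,-0.03,0],[0.5,-0.03,0],[0.5,-0.03,0],[0.5,-0.03,0],[0.5,-0.03,0],[0.5,-0.03,0],[0.4,-0.03,0]], turn=[0,0,0,0,0,0,0,0,0,0,0,0])

```text
time: 53.25
ee_pos: [0.5398, -0.0695, 0.0062]
eef_rot: [0.024, 1.0, 0.0, -0.0]
ft_force: [-2.5, 1.7, 1.7]
width: 0.0007
grip_force: 1.3
```

Call:
step_arm(delta_pos=[[0.2,-0.01,0],[0.15,0,0],[0,0,0]], turn=[0,0,0])

```text
time: 53.55
ee_pos: [0.5478, -0.07, 0.0064]
eef_rot: [0.025, 1.0, -0.0, 0.0]
ft_force: [0.2, 0.3, -0.4]
width: 0.0007
grip_force: 0.0
```

Call:
step_arm(delta_pos=[[0.1,0,0],[0.06,0,0]], turn=[0,0])

```text
time: 53.75
ee_pos: [0.55, -0.0702, 0.0062]
eef_rot: [0.025, 1.0, 0.0, -0.001]
ft_force: [-9.2, -0.5, 5.8]
width: 0.0001
grip_force: 4.7
```

Call:
step_arm(delta_pos=[[0.06,0,0],[0.06,0,0]], turn=[0,0])

```text
time: 53.95
ee_pos: [0.5502, -0.0702, 0.0059]
eef_rot: [0.025, 1.0, 0.0, -0.004]
ft_force: [-22.0, 1.5, 15.1]
width: 0.0006
grip_force: 11.3
```

The drawer is at its stop (22 N). Backing off, then on to the knob.

Call:
step_arm(delta_pos=[[-0.3,0,0],[-0.6,0,0],[0,0,0.9],[0,0,0.9],[0,0,0.9],[0,0,0.9],[0,0,0.9],[0.8,0,0.8],[0.8,0,0.5],[0.9,0.2,0],[0.9,0.2,0],[0.9,0.2,0]], turn=[0,0,0,0,0,0,0,0,0,0,0,0], grip=0.2)

```text
time: 55.15
ee_pos: [0.6404, -0.0547, 0.1517]
eef_rot: [0.025, 1.0, 0.0, 0.001]
ft_force: [-0.3, 0.2, -0.2]
width: 0.0694
grip_force: 0.0
```

Call:
step_arm(delta_pos=[[0,0.2,0],[0,0,0]], turn=[0,0])

```text
time: 55.35
ee_pos: [0.6392, -0.0492, 0.1511]
eef_rot: [0.024, 1.0, 0.0, -0.0]
ft_force: [-1.0, 0.4, -0.0]
width: 0.0696
grip_force: 0.0
```

```bash
python3 - <<'E'
from h import *
s=read_state(); print(s['ee_pos'],s['width'],s['eef_rot'])
c=snap('wrist','w14'); blocks(c,.100,.112,(.66,.72,-.2,.04),60)
blocks(c,.082,.0875,(.5,.9,-.3,.2))
print(w2px(c,[(.687,-.047,.108),(.633,-.117,.089)]))
cv2.imwrite('pics/w14.png',cv2.resize(c['image'],(768,576),interpolation=cv2.INTER_CUBIC)[:,:,::-1])
E
```

```text
[ 0.63922457 -0.0491878   0.15109421] 0.06956977639325604 [ 2.41718494e-02  9.99707816e-01  4.52821344e-05 -4.28866816e-05]
c 689 -100 sz [29. 10.] yaw 18.1 z 108 tilt 2.3 n 294 px 203.0 260.0
c 692 -47 sz [30. 11.] yaw -23.4 z 108 tilt 2.3 n 465 px 260.0 258.0
c 684 -149 sz [10. 18.] yaw 8.2 z 108 tilt 2.3 n 271 px 145.0 255.0
c 703 -1 sz [11.  7.] yaw 14.3 z 108 tilt 2.5 n 98 px 311.0 267.0
c 666 -73 sz [289. 115.] yaw -3.3 z 86 tilt 0.8 n 25132 px 235.0 210.0
c 777 -59 sz [ 51. 201.] yaw 1.3 z 85 tilt 0.6 n 5304 px 250.0 321.0
[[259.44767294 254.56295234]
 [177.55331723 193.07170026]]
```

View pics/w14.png

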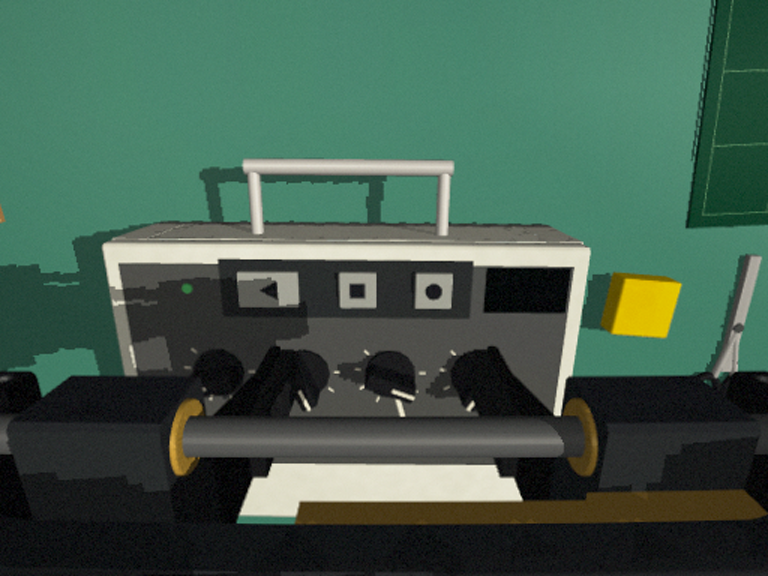

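Wrist view: the drawer is shut. The timer knob is at (389,375), pointer towards +y with some +x (about 0.35 rad), and the long mark is at (402,408). START is at (268,290).

Call:
step_arm(delta_pos=[[0.2,0.08,0],[0.2,0,0],[0.2,0,0],[0.2,0,0],[0.2,0,0],[0.2,0,0],[0.2,0,0],[0.2,0,0],[0.2,0,0],[0.2,0,0],[0.12,0,0],[0,0,0]], turn=[0.85,0.85,0.85,0.85,0.85,0.85,0.85,0.85,0.85,0.85,0.85,0.75], grip=0.655)

```text
time: 56.6
ee_pos: [0.6885, -0.048, 0.1468]
eef_rot: [-0.521, 0.853, 0.001, -0.005]
ft_force: [-0.4, -0.8, -1.8]
width: 0.0301
grip_force: 0.0
```

```bash
python3 - <<'E'
from h import *
s=read_state(); print(s['ee_pos'],s['width'],s['eef_rot'],s['joint_positions'])
q=s['eef_rot'];print(np.degrees(2*np.arctan2(q[1],q[0]))-90)
c=snap('wrist','w15'); blocks(c,.100,.112,(.66,.72,-.2,.04),60)
im=c['image']; p=w2px(c,[(.692,-.047,.108)])[0]; print(p)
x,y=p.astype(int); a=im[max(0,y-80):y+80,max(0,x-100):x+100]
cv2.imwrite('pics/w15.png',cv2.resize(a,None,fx=4,fy=4,interpolation=cv2.INTER_CUBIC)[:,:,::-1])
E
```

```text
[ 0.68852953 -0.04803683  0.14682075] 0.03009208811187771 [-0.52108588  0.85348795  0.00122561 -0.00513047] [ 0.14470593  0.51575392 -0.2105444   1.29990302  0.10883654  1.34696083
  2.60263422]
152.8112099491832
c 686 -155 sz [10. 30.] yaw 9.9 z 108 tilt 1.3 n 620 px 192.0 80.0
c 689 -101 sz [30. 10.] yaw 20.1 z 108 tilt 1.0 n 507 px 224.0 147.0
c 692 -47 sz [30. 10.] yaw -23.9 z 108 tilt 1.4 n 438 px 252.0 206.0
c 700 3 sz [11. 17.] yaw -33.4 z 108 tilt 2.4 n 277 px 270.0 259.0
[252.24752125 207.89055345]
```

View pics/w15.png

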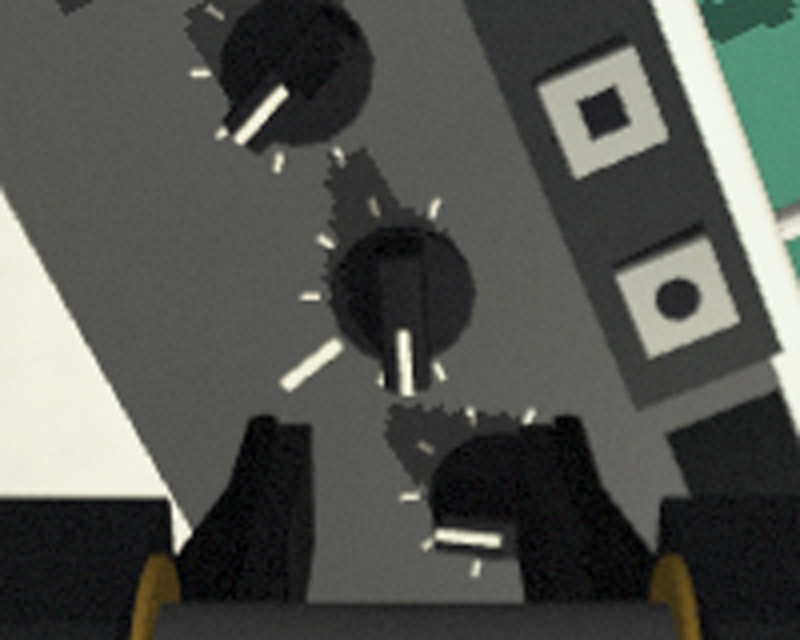

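Crop: timer pointer at (403,365), long mark at (312,365), so about 0.94 rad clockwise to go. Joint 7 is at its limit, so I'll use the half-turned grasp instead.

Call:
step_arm(delta_pos=[[0,0,0.1],[0,0,0.1],[0,0,0],[0,0,0],[0,0,0],[0,0,0],[0,0,0],[0,0,0],[0,0,0],[0,0,0],[0,0,0],[0,0,0]], turn=[-1,-1,-1,-1,-1,-1,-1,-1,-1,-1,-1,-1])

```text
time: 57.85
ee_pos: [0.6885, -0.0486, 0.152]
eef_rot: [0.176, 0.984, 0.005, -0.002]
ft_force: [-0.1, 0.2, 0.5]
width: 0.0301
grip_force: 0.0
```

Call:
step_arm(delta_pos=[[0,0,0],[0,0,0],[0,0,0],[0,0,0],[0,0,0],[0,0,0],[0,0,0],[0,0,0],[0,0,0],[0,0,0],[0,0,0],[0,0,0]], turn=[-1,-1,-1,-1,-1,-1,-1,-1,-1,-1,-1,-1])

```text
time: 59.05
ee_pos: [0.6886, -0.0485, 0.1523]
eef_rot: [0.781, 0.624, 0.006, 0.002]
ft_force: [-0.3, -0.2, 0.6]
width: 0.0304
grip_force: 0.0
```

Call:
step_arm(delta_pos=[[0,0,0],[0,0,0]], turn=[-0.9,-0.9])

```text
time: 59.25
ee_pos: [0.6886, -0.0485, 0.1523]
eef_rot: [0.844, 0.537, 0.006, 0.003]
ft_force: [-0.4, -0.2, -0.1]
width: 0.0297
grip_force: 0.0
```

```bash
python3 - <<'E'
from h import *
s=read_state(); print(s['ee_pos'],s['width'],s['joint_positions'],s['ft_force'])
q=s['eef_rot'];print(q,np.degrees(2*np.arctan2(q[1],q[0]))-90)
c=snap('wrist','w16'); blocks(c,.100,.112,(.66,.72,-.2,.04),60)
E
```

```text
[ 0.68861632 -0.04850295  0.15229923] 0.029725164740972636 [-0.22446054  0.49596648  0.33237032  1.3454317  -0.16394253  1.31451219
 -0.32783308] [-0.37463653 -0.15776183 -0.14508692]
[0.84385366 0.53653794 0.00563163 0.00251598] -25.10207247711169
c 695 7 sz [10. 30.] yaw -34.2 z 108 tilt 1.4 n 521 px 232.0 141.0
c 692 -47 sz [30. 10.] yaw -24.6 z 108 tilt 1.3 n 430 px 257.0 200.0
c 685 -103 sz [20. 11.] yaw 21.4 z 108 tilt 2.3 n 233 px 274.0 258.0
```

Call:
step_arm(delta_pos=[[0.14,0.06,-0.6],[0,0,-0.7],[0,0,-0.8],[0,0,-0.7],[0,0,-0.5],[0,0,-0.2],[0,0,0]], turn=[0,0,0,0,0,0,0])

```text
time: 60.0
ee_pos: [0.6921, -0.0463, 0.0631]
eef_rot: [0.842, 0.54, 0.005, 0.002]
ft_force: [-0.5, 0.3, 0.8]
width: 0.03
grip_force: 0.0
```

```bash
python3 - <<'E'
from h import *
s=read_state(); print(s['ee_pos'],s['ft_force'])
c=snap('wrist','w17'); blocks(c,.100,.112,(.66,.72,-.2,.04),60)
E
```

```text
[ 0.69206207 -0.0462987   0.06309819] [-0.54458914  0.33670595  0.75790544]
c 695 7 sz [11. 30.] yaw -33.8 z 108 tilt 1.8 n 1266 px 217.0 169.0
c 693 -45 sz [28. 10.] yaw -24.4 z 108 tilt 1.7 n 854 px 256.0 253.0
c 688 -101 sz [26. 11.] yaw 19.6 z 107 tilt 2.6 n 475 px 286.0 327.0
```

Aligned. Closing on the bar, then turning clockwise 0.94 rad (7.85 units).

Call:
step_arm(delta_pos=[[0,0,0],[0,0,0],[0,0,0],[0,0,0]], turn=[0,0,0,0], grip=1, newtons=15)

```text
time: 60.45
ee_pos: [0.6925, -0.0461, 0.0643]
eef_rot: [0.842, 0.539, 0.005, 0.002]
ft_force: [-0.4, 1.0, 2.3]
width: 0.0094
grip_force: 15.0
```

Call:
step_arm(delta_pos=[[0,0,0],[0,0,0],[0,0,0],[0,0,0],[0,0,0],[0,0,0],[0,0,0],[0,0,0],[0,0,0],[0,0,0],[0,0,0],[0,0,0]], turn=[-0.6,-0.7,-0.7,-0.7,-0.7,-0.7,-0.7,-0.7,-0.7,-0.7,-0.7,0])

```text
time: 61.65
ee_pos: [0.6934, -0.0476, 0.0644]
eef_rot: [0.994, 0.112, 0.005, 0.005]
ft_force: [4.3, -4.4, -0.3]
width: 0.01
grip_force: 15.0
```

```bash
python3 - <<'E'
from h import *
s=read_state(); print(s['ee_pos'],s['ft_force'],s['width'],s['torque'],s['joint_positions'])
q=s['eef_rot'];print(np.degrees(2*np.arctan2(q[1],q[0]))-90)
c=snap('wrist','w18'); blocks(c,.100,.112,(.66,.72,-.2,.04),60)
E
```

```text
[ 0.69336144 -0.04761804  0.06435172] [ 4.2730072  -4.35830129 -0.34554416] 0.009951102515257831 [-0.939339   -0.66166226 -0.01866208] [-0.34359435  0.59948864  0.49607387  1.43236187 -0.28668636  1.1718397
 -1.15897081]
-77.15548633336154
c 695 7 sz [10. 31.] yaw -34.6 z 108 tilt 1.8 n 996 px 163.0 231.0
c 694 -44 sz [28. 27.] yaw 1.4 z 108 tilt 2.3 n 1173 px 255.0 249.0
c 684 -155 sz [ 5. 29.] yaw 7.6 z 108 tilt 0.6 n 174 px 429.0 306.0
```

Call:
step_arm(delta_pos=[[0,0,0],[0,0,0],[0,0,0]], turn=[0,0,0], grip=0.7)

```text
time: 62.0
ee_pos: [0.6923, -0.0457, 0.0637]
eef_rot: [0.993, 0.114, 0.003, 0.004]
ft_force: [0.6, -0.9, -0.1]
width: 0.0232
grip_force: 0.0
```

Call:
step_arm(delta_pos=[[0,0,0.4],[0,0,0.8],[0,0,0.9],[0,0,0.9],[0,0,0.9],[-0.5,0,0],[-0.5,0,0],[0,0,0]], turn=[0,0,0,0,0,0,0,0])

```text
time: 62.8
ee_pos: [0.6668, -0.0463, 0.1625]
eef_rot: [0.994, 0.113, 0.004, 0.004]
ft_force: [0.6, 0.4, 0.4]
width: 0.0262
grip_force: 0.0
```

```bash
python3 - <<'E'
from h import *
s=read_state(); print(s['ee_pos'],s['ft_force'],s['width'])
q=s['eef_rot'];print(np.degrees(2*np.arctan2(q[1],q[0]))-90)
c=snap('wrist','w19'); blocks(c,.100,.112,(.66,.72,-.2,.04),60); blocks(c,.087,.092,(.6,.66,-.16,.02),200); blocks(c,.082,.0875,(.5,.9,-.3,.2))
p=w2px(c,[(.692,-.047,.108)])[0]; x,y=p.astype(int); a=c['image'][max(0,y-75):y+75,max(0,x-100):x+100]
cv2.imwrite('pics/w19.png',cv2.resize(a,None,fx=4,fy=4,interpolation=cv2.INTER_CUBIC)[:,:,::-1])
E
```

```text
[ 0.66678277 -0.04634224  0.16254117] [0.63447458 0.40079177 0.3510812 ] 0.026229401855123763
-76.98327625978268
c 695 7 sz [10. 30.] yaw -33.5 z 108 tilt 1.2 n 444 px 201.0 155.0
c 692 -47 sz [30.  9.] yaw 13.0 z 108 tilt 1.3 n 403 px 263.0 172.0
c 689 -101 sz [30. 10.] yaw 19.6 z 108 tilt 1.7 n 442 px 322.0 189.0
c 686 -154 sz [11. 31.] yaw 8.7 z 108 tilt 2.1 n 457 px 379.0 206.0
c 638 -19 sz [22. 23.] yaw -2.2 z 89 tilt 0.7 n 502 px 221.0 216.0
c 636 -64 sz [22. 23.] yaw -2.7 z 89 tilt 0.7 n 485 px 266.0 228.0
c 633 -117 sz [36. 22.] yaw -2.7 z 89 tilt 0.7 n 711 px 317.0 241.0
c 709 -75 sz [290. 200.] yaw -3.2 z 86 tilt 0.8 n 59126 px 289.0 130.0
```

View pics/w19.png

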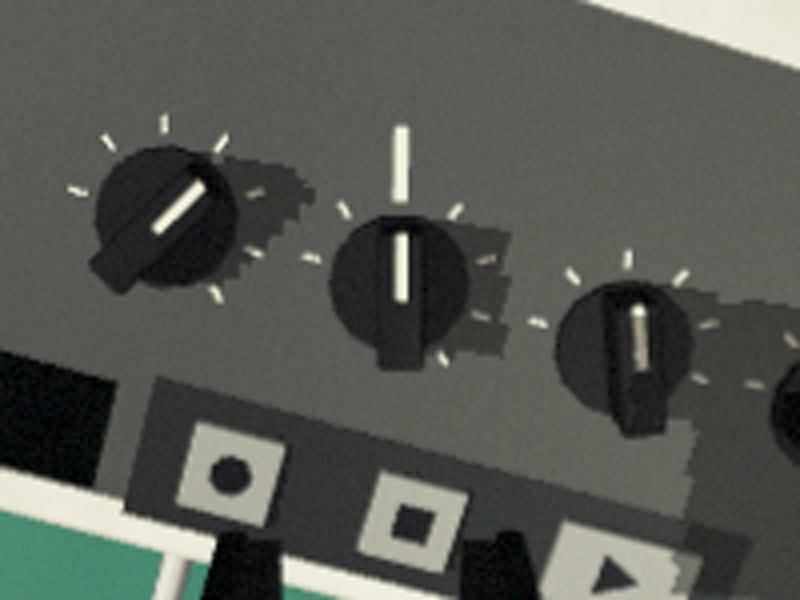

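Crop: the timer pointer is on the long mark (400,165) and the other knobs are unchanged. START is at world (633,-117). I'll check the tray once more, then approach.

```bash
python3 - <<'E'
from h import *
c=snap('top','t19'); blocks(c,.018,.035,(.4,.62,-.5,-.3)); blocks(c,.015,.035,(.4,.65,.2,.45)); blocks(c,.045,.058,(.5,.6,-.2,.1),200)
E
```

```text
c 553 -404 sz [47. 49.] yaw 0.2 z 25 tilt 2.8 n 233 px 392.0 186.0
c 478 -405 sz [47. 45.] yaw 0.9 z 25 tilt 3.0 n 228 px 393.0 211.0
```

Call:
step_arm(delta_pos=[[-0.35,-0.7,0],[-0.35,-0.7,0],[-0.35,-0.7,0],[-0.3,-0.73,0],[0,0,0],[0,0,-0.8],[0,0,-0.8],[0,0,-0.8],[0,0,-0.7],[0,0,-0.5],[0,0,0]], turn=[-0.6,-0.6,-0.6,-0.5,0,0,0,0,0,0,0], grip=1)

```text
time: 64.0
ee_pos: [0.633, -0.1163, 0.0695]
eef_rot: [1.0, -0.024, 0.002, 0.004]
ft_force: [-0.7, -0.6, 0.4]
width: 0.0006
grip_force: 0.0
```

Call:
step_arm(delta_pos=[[0,0,-0.2],[0,0,-0.12],[0,0,0]], turn=[0,0,0])

```text
time: 64.3
ee_pos: [0.6338, -0.1169, 0.0635]
eef_rot: [1.0, -0.024, 0.003, 0.004]
ft_force: [0.1, 0.3, 0.4]
width: 0.0007
grip_force: 0.0
```

Call:
step_arm(delta_pos=[[0,0,-0.04],[0,0,-0.04],[0,0,0]], turn=[0,0,0])

```text
time: 64.6
ee_pos: [0.6338, -0.1169, 0.0614]
eef_rot: [1.0, -0.024, 0.003, 0.004]
ft_force: [0.2, 0.4, -1.2]
width: 0.0003
grip_force: 0.0
```

Call:
step_arm(delta_pos=[[0,0,-0.04],[0,0,-0.02],[0,0,0]], turn=[0,0,0])

```text
time: 64.9
ee_pos: [0.6336, -0.117, 0.0597]
eef_rot: [1.0, -0.024, 0.003, 0.004]
ft_force: [0.7, -0.3, -0.1]
width: 0.0003
grip_force: 0.0
```

Call:
step_arm(delta_pos=[[0,0,-0.03],[0,0,-0.03],[0,0,0]], turn=[0,0,0])

```text
time: 65.2
ee_pos: [0.6336, -0.117, 0.0582]
eef_rot: [1.0, -0.024, 0.003, 0.004]
ft_force: [0.3, 0.6, -0.3]
width: 0.0002
grip_force: 0.0
```

Call:
step_arm(delta_pos=[[0,0,-0.03],[0,0,-0.02],[0,0,0]], turn=[0,0,0])

```text
time: 65.5
ee_pos: [0.6336, -0.1169, 0.0569]
eef_rot: [1.0, -0.024, 0.003, 0.005]
ft_force: [1.4, -0.2, -0.2]
width: 0.0002
grip_force: 0.0
```

Call:
step_arm(delta_pos=[[0,0,-0.03],[0,0,0]], turn=[0,0])

```text
time: 65.7
ee_pos: [0.6337, -0.117, 0.0562]
eef_rot: [1.0, -0.024, 0.003, 0.004]
ft_force: [-0.3, 0.7, -0.2]
width: 0.0005
grip_force: 0.0
```

Call:
step_arm(delta_pos=[[0,0,-0.03],[0,0,0]], turn=[0,0])

```text
time: 65.9
ee_pos: [0.6338, -0.117, 0.0558]
eef_rot: [1.0, -0.024, 0.003, 0.004]
ft_force: [-1.4, 0.1, 4.0]
width: 0.0004
grip_force: 1.7
```

Call:
step_arm(delta_pos=[[0,0,-0.03],[0,0,0]], turn=[0,0])

```text
time: 66.1
ee_pos: [0.6338, -0.117, 0.055]
eef_rot: [1.0, -0.024, 0.003, 0.004]
ft_force: [-2.1, -0.1, 4.6]
width: 0.0007
grip_force: 2.3
```

Call:
step_arm(delta_pos=[[0,0,-0.03],[0,0,0]], turn=[0,0])

```text
time: 66.3
ee_pos: [0.6338, -0.117, 0.0547]
eef_rot: [1.0, -0.024, 0.003, 0.004]
ft_force: [-3.3, 1.4, 8.4]
width: 0.0003
grip_force: 4.3
```

It gave (4.0 → 4.6 → 8.4 N). Press slightly more, hold, then retreat.

Call:
step_arm(delta_pos=[[0,0,-0.01],[0,0,0],[0,0,0],[0,0,0],[0,0,0]], turn=[0,0,0,0,0])

```text
time: 66.8
ee_pos: [0.6338, -0.117, 0.0546]
eef_rot: [1.0, -0.024, 0.003, 0.004]
ft_force: [-4.5, 0.7, 10.9]
width: 0.0003
grip_force: 5.2
```

Call:
step_arm(delta_pos=[[0,0,0.2],[0,0,0.5],[0,0,0.9],[0,0,0.9],[0,0,0.9],[0,0,0.9],[0,0,0.9],[-0.9,0,0.5],[-0.9,0,0],[-0.9,0,0],[-0.9,0,0],[0,0,0]], turn=[0,0,0,0,0,0,0,0,0,0,0,0])

```text
time: 68.0
ee_pos: [0.5419, -0.1176, 0.1972]
eef_rot: [1.0, -0.025, 0.003, 0.004]
ft_force: [0.3, 0.1, -0.6]
width: 0.0002
grip_force: 0.0
```

```bash
python3 - <<'E'
from h import *
print(read_state()['ft_force'],read_state()['time'])
c=snap('wrist','w20'); blocks(c,.100,.112,(.66,.72,-.2,.04),60); blocks(c,.045,.058,(.5,.62,-.2,.1),200); blocks(c,.06,.075,(.57,.62,-.25,.1),100)
c=snap('top','t20'); blocks(c,.018,.035,(.4,.62,-.5,-.3)); blocks(c,.1,.112,(.66,.72,-.2,.04),60); blocks(c,.045,.058,(.5,.62,-.2,.1),200)
b=np.zeros((384,800,3),np.uint8); w=np.load('pics/w20.npz')['image']; b[:,:400]=cv2.resize(w,(400,300)).repeat(1,0)[np.r_[0:300,[299]*84]]; b[:,400:]=c['image'][:,85:485]
cv2.imwrite('pics/x20.png',b[:,:,::-1])
E
```

```text
[ 0.27256851  0.11103612 -0.57485558] 68.0
c 695 7 sz [11. 30.] yaw -33.6 z 108 tilt 2.3 n 579 px 101.0 24.0
c 692 -47 sz [30. 11.] yaw 14.9 z 108 tilt 1.9 n 533 px 164.0 23.0
c 689 -101 sz [30. 10.] yaw 20.8 z 108 tilt 1.2 n 479 px 227.0 23.0
c 686 -155 sz [10. 29.] yaw 8.5 z 108 tilt 1.8 n 479 px 291.0 25.0
c 584 -67 sz [130.  45.] yaw -2.8 z 54 tilt 1.4 n 1513 px 209.0 151.0
c 553 -405 sz [49. 47.] yaw -0.1 z 25 tilt 3.0 n 215 px 393.0 186.0
c 478 -405 sz [46. 47.] yaw -0.2 z 25 tilt 2.8 n 219 px 393.0 210.0
c 697 3 sz [15. 12.] yaw 0.3 z 107 tilt 2.6 n 23 px 261.0 131.0
c 697 -46 sz [15.  6.] yaw 2.2 z 109 tilt 2.8 n 18 px 278.0 132.0
c 681 -104 sz [16.  8.] yaw 16.9 z 106 tilt 2.7 n 19 px 298.0 137.0
```

View pics/x20.png

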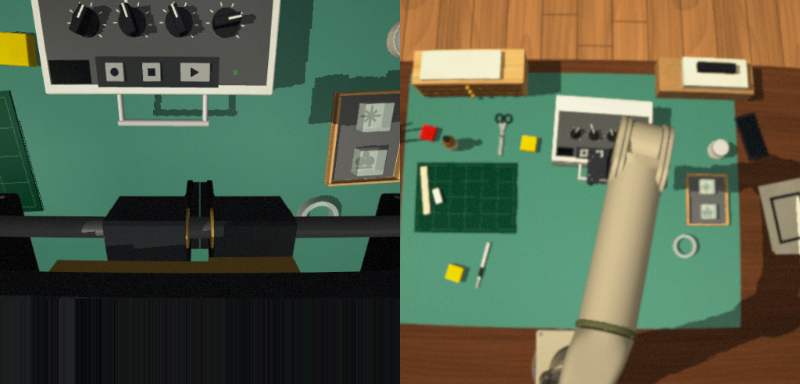

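The combined view shows the drawer shut, both cured blocks flat in the tray (right half, 708,186 and 708,211), the mat clear of blocks, and the bystanders and other knobs unmoved. Handing in.

```bash
python3 -c "
from bench import *
print(close_job())"
```

```text
the job is handed in; nothing more can be done
None
```

I finished the changeover and handed the job in at 68 s of the 210 s, but the hand-in returned no verdict: all four fresh blocks are in the shut drawer, both cured blocks are flat in the tray, the timer is on the long mark, and START was pressed to about 11 N, held and released.

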